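# Free the spit of a countertop rotisserie with its forked tool

## Robot

A 7-joint arm with a two-finger parallel gripper is mounted at the origin on a cart in front of the work surface, level with it; the furniture and walls round the work are solid. World frame = base frame: x ahead of the robot, y to its left, z up, the work surface at z = 0. Lengths are in m, angles in rad, forces in N, time in s.
With the tool pointing down it reaches from about 0.35 to 0.9 m from the base axis. Payload 8.1 kg.
Tool frame: the origin (TCP) lies at the very end of the fingers, on their centre line; the grasp point (between the pads) lies 19 mm behind it; z points along the fingers, y is the line along which they close (so a half turn about z gives the same grasp; the last joint's range is limited). The gripper opens to 92 mm and grips with 3 to 60 N. Pads are 19 mm wide; open, the fingers measure 130 mm over their backs; the gripper's body (75 mm by 190 mm) begins 47 mm behind the grasp point.
Start: joints at [-1.397, 0.434, 0.025, 1.573, -0.012, 1.134, -0.075], TCP at [0.171, 0.601, 0.201] pointing down, gripper open.
Joint ranges: [-2.62, 2.62], [-0.44, 2.09], [-1.27, 1.32], [0.08, 2.57], [-1.32, 4.46], [0.12, 2], [-2.74, 2.74]. Speed limits (rad/s): [2.22, 2.22, 3.01, 3.01, 3.14, 3.14, 3.14].

## Interface

Orientations are given as a rotation vector (axis times angle).
In Python, from cell import arm gives the robot as it stands.
- The arm moves only by the tool drive_tool, never from a script. Its argument "targets" is a list of rows, each a list of 7 numbers: the turn, a rotation vector about the world's x, y, z in units of 5 degrees (1.0 is 5 degrees), then the shift along the world's x, y, z in units of 40 mm (1.0 is 40 mm), then the opening, from 0 (shut) to 1 (fully open). In form: [[wx, wy, wz, dx, dy, dz, fingers], ...]. A call has 1 to 5 rows; each row is the pose to reach, as a shift and turn from the pose commanded when the call began; what a row does not reach only later rows make up. A row lasts 1/10 s, in which the tool goes at most 50 mm and 8.59 degrees, less where a joint would pass 70% of its speed; a pose out of reach is approached as far as the arm can. A call with a gripper value outside its range is refused whole. The fingers move at their own pace and stop on an object; "force" is the grip in N (left out, the last holds). Time passes only in rows, so rows that repeat a pose let the fingers close. It gives the time, the measured TCP pose, the force, the opening and the grip force at its end, in the units of the state.
- arm.observe(): the state, without advancing time (a new reading comes with each control period).
- arm.get_image(name): name is "scene" or "top"; returns a dict with "pixels" (420x560x3 uint8, red, green, blue), "intrinsics" (3x3 intrinsics, pixels), "rvec" (rotation vector, rad) and "tvec" (3), from world to camera coordinates, as OpenCV has them. Camera axes: x right, y down, z forward; pixel columns grow to the right and rows downward; lengths in m; the calibration is good to about 2 mm. A picture is of the moment at which its call begins. There is no depth.
- arm.sign_off(): hands the job in; it is judged then, once.
The state is a dict: "clock": time; "joints": joint angles; "dq": joint speeds; "joint_efforts": joint torques, N m; "position": TCP position; "ee_rot": TCP orientation; "force": force on the tool from outside, world axes, zero at the start; "ft_torque": the same for the moment, N m; "width": opening from 0.0 (shut) to 1.0 (fully open); "gripper_force": force on a finger pad.
Only numpy, scipy, OpenCV 4.12 (cv2) and the standard library are available. Lean on these libraries where they do the work, as an engineer would, in place of code of your own. Each camera call takes 0.05 s, during which the arm holds its last target. There are 200 camera calls.

## Task

The spit of the countertop rotisserie has to be freed for washing: first set the reversing lever on the drive box to neutral, straight up. Then, with the forked tool in the spit's groove and never touching the spit with the gripper, push the spit into its sprung drive socket until the tip leaves the bearing, and bring that end forward and down into the front notch of the cross rest, the drive end still in its socket. Hang the tool upright in its white holder again, and leave the salt shaker, pepper mill and lemon where they are.

Things in the scene. Friction and masses are not known exactly. Their poses are not given: they have to be found in the camera images.
- rotisserie: Open countertop rotisserie, fixed, 150 mm (x) by 322 mm (y). Origin under it on the worktop, 172 mm from the far face of the drive box; own +y runs along it to the grey drive box (y +112 to +172, 109 mm high), own -x is its front, z up. Back wall x +73, 97 mm high; front wall 59 mm high
- bearing (a point): Mouth of the 11 mm bearing hole at the rotisserie's -y end, at (+10, -140, +75) mm in its frame, on the pan side of a steel post 10 mm thick (y), 36 mm wide (x), 92 mm high. In front of the post (x below -8) the end plate is only 36 mm high: the way forward is open
- front_notch (a point): Front notch of the cross rest, the middle of a rod lying in it: (-29, -85, +66) mm in the rotisserie's frame. The rest is an upright plate 5 mm thick at y -85 mm; top edge level at z 71 from the back to x -2, ramp down to z 62 at x -16, notch floor to x -35, then a stop up to z 77
- spit: Loose steel spit, 233 mm long, 220 g, along the rotisserie's y. Origin: on its axis, middle of the lifting groove; +y to the drive end; may roll about y. Groove: neck 8 mm thick, 16 mm long, between two collars 30 mm wide, 3 mm thick. Tip 7 mm thick, ends at y -20.5. Seated: origin (+10, -129, +75) mm in the rotisserie's frame, tip 9 mm deep in the bearing, outer collar on the post
- spit_drive_end (a point): Rounded drive end of the spit, on its axis, 212 mm from the groove's middle. Rod 8 mm thick; two meat forks on it, 75 to 175 mm from the groove, reach 20 mm from the axis. With the spit freed in the notch, the groove's middle lies at about (-27 to -40, -132, +64) mm in the rotisserie's frame
- socket (a joint): Travel (m) of the sprung drive socket, a round cup in the drive box: about 0 with the spit seated, positive pressed in towards the drive box (rotisserie +y), limits -0.004 and +0.022. The tip is out of the bearing from 0.009 on. The spring pushes the spit towards the bearing with 2.5 N seated, 5 N at 0.014
- socket_mouth (a point): Centre of the mouth of the drive socket's bore, 12 mm wide and 13 mm deep, running into the rotisserie's +y, as the point's own y does; moves with the socket. Seated, the drive end rests on the bottom of the bore
- reverser (a joint): Angle (rad) of the reversing lever on top of the drive box: 0 straight up (neutral), positive leans away from the box's +y side, over the pan (towards rotisserie -y), negative the other way; limits -0.8 and +0.8. Friction keeps it where it is left; about 1.3 N at the knob moves it
- lever_knob (a point): Middle of the lever's black knob, 20 mm in diameter, 22 mm high along the lever, 46 mm from the lever's pivot. The pivot lies at (-45, +142, +108) mm in the rotisserie's frame and turns about the rotisserie's x
- fork_tool: Forked tool, 144 mm long, 110 g, hanging upright in the holder. Origin: midway between the prong tips; z up along the tool, x across the two prongs, y through its thickness. Prongs 5 mm thick, 7 mm wide, 16 mm gap, crotch at z 26 mm; drip guard 54 x 30 mm at z 60 to 64; wooden handle 24 mm (x) by 15 mm (y), z 70 to 144
- holder: White stoneware holder for the tool, fixed, 84 mm (x) by 60 mm (y), 65 mm high. Origin under its centre. The slot in its top is 40 mm (own x) by 15 mm (own y), the block is hollow below. The tool hangs by its guard: its origin is then 5 mm above the worktop, its x along the slot, either way round
- holder_slot (a point): Centre of the slot's mouth, in the holder's top face, 65 mm above the worktop
- salt: Bystander: salt shaker with metal cap, 44 mm wide, 90 mm high; origin under its base
- pepper: Bystander: wooden pepper mill, 58 mm wide, 150 mm high; origin under its base
- lemon: Bystander: lemon, 78 x 55 x 56 mm; origin under its middle
Mind the look-alikes: they are no part of the job. What is shaped like the fork_tool but red or turquoise is not meant. What is shaped like the holder but black is not meant.

How it is judged:
By the outcome, as a careful person would: the job done as asked, in the order asked, and still so for the second after the job is handed in, with the robot touching nothing.
It also fails if it takes over 58 s, if anything falls off the work surface, if the arm or the gripper's body presses on something with over 40 N, if the wrist force passes 120 N, or if a joint passes its speed limit or range.

## Working session

There is one attempt and no reset: what is moved stays moved. The work goes in short steps, Python scripts to look and compute and a tool call to move; the robot and the scene stay as the last step left them, time stands still between calls to the robot, and variables do not carry over. Pictures are saved under pics/ and viewed, at most 10 in all, crops included, and the job is handed in when it is done.

Besides the shell and the picture viewer there is one more tool, called after "Call:" as name(argument=value, ...), one argument or row to a line, values as JSON. drive_tool: Moves the arm, as the interface text tells. Its arguments: {"type":"object","properties":{"targets":{"type":"array"},"force":{"type":"number"}},"required":["targets"]}

```bash
mkdir -p pics
cat > h.py <<'E'
import numpy as np, cv2
from cell import arm
def grab(n,f=None):
    im=arm.get_image(n)
    if f: cv2.imwrite('pics/'+f,im['pixels'][:,:,::-1])
    return im
def ray(im,u,v):
    K=np.array(im['intrinsics']);R=cv2.Rodrigues(np.array(im['rvec'],float))[0];t=np.array(im['tvec'],float)
    d=R.T@np.linalg.inv(K)@np.array([u,v,1.]);return -R.T@t,d/np.linalg.norm(d)
def onz(im,u,v,z):
    o,d=ray(im,u,v);return o+d*(z-o[2])/d[2]
def proj(im,P):
    return cv2.projectPoints(np.array(P,float).reshape(-1,3),np.array(im['rvec'],float),np.array(im['tvec'],float),np.array(im['intrinsics'],float),None)[0].reshape(-1,2)
def tri(i1,p1,i2,p2):
    A=[];b=[]
    for i,p in((i1,p1),(i2,p2)):
        o,d=ray(i,*p);M=np.eye(3)-np.outer(d,d);A.append(M);b.append(M@o)
    return np.linalg.lstsq(np.vstack(A),np.hstack(b),rcond=None)[0]
E
python3 - <<'E'
from h import *
import pickle
a=grab('scene');b=grab('top');pickle.dump((a,b),open('im0.pkl','wb'))
for n,i in(('s',a),('t',b)):
    cv2.imwrite(f'pics/{n}0.png',i['pixels'][:,:,::-1]); print(np.array(i['intrinsics']).round(1).tolist(),ray(i,280,210))
o=arm.observe();print({k:np.round(v,3).tolist() for k,v in o.items()})
E
```

```text
[[386.1, 0.0, 285.0], [0.0, 386.1, 207.6], [0.0, 0.0, 1.0]] (array([-0.07218064, -0.86640347,  0.64755095]), array([ 0.49650311,  0.73586916, -0.46041421]))
[[523.9, 0.0, 279.7], [0.0, 523.9, 207.6], [0.0, 0.0, 1.0]] (array([ 0.29691373, -0.00505005,  1.60647554]), array([ 0.14832513, -0.00763236, -0.9889092 ]))
{'clock': 0.1, 'joints': [-1.397, 0.435, 0.025, 1.574, -0.012, 1.134, -0.075], 'dq': [-0.0, -0.001, -0.001, -0.004, -0.0, 0.0, -0.001], 'joint_efforts': [0.003, -66.912, 0.988, -31.514, -0.061, 0.038, 0.0], 'position': [0.171, 0.601, 0.2], 'ee_rot': [-0.434, -3.111, 0.002], 'force': [0.468, 0.608, -1.016], 'ft_torque': [-0.015, -0.021, 0.017], 'gripper_force': 0.0, 'width': 0.996}
```

View pics/s0.png

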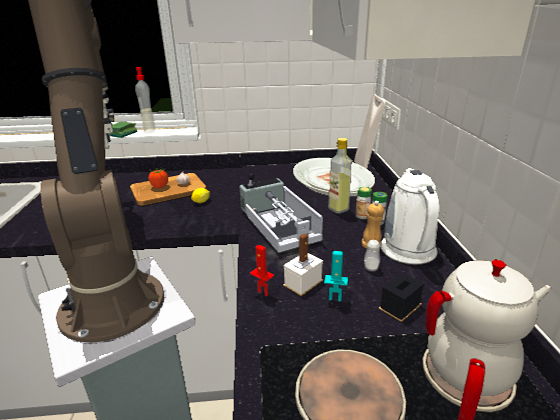

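View pics/t0.png

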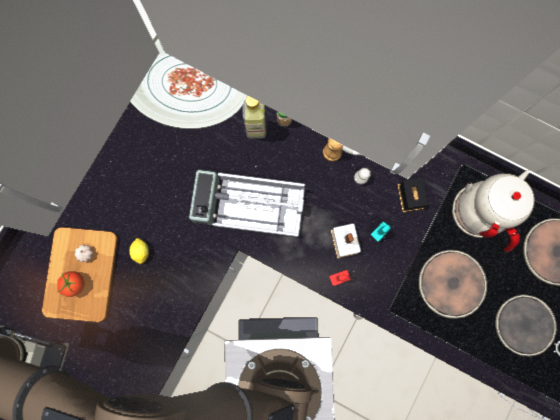

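Run:
```python
from h import *
import pickle
a,b=pickle.load(open('im0.pkl','rb'))
def crop(i,x0,y0,x1,y1,s,f):
    c=cv2.resize(i['pixels'][y0:y1,x0:x1,::-1],None,fx=s,fy=s,interpolation=cv2.INTER_CUBIC)
    for x in range(-(-x0//10)*10,x1,10): cv2.putText(c,str(x),((x-x0)*s,8),0,.3,(0,255,255));cv2.line(c,((x-x0)*s,10),((x-x0)*s,14),(0,255,255))
    for y in range(-(-y0//10)*10,y1,10): cv2.putText(c,str(y),(0,(y-y0)*s+4),0,.3,(0,255,255))
    cv2.imwrite('pics/'+f,c)
crop(b,180,160,370,270,4,'t1.png'); crop(a,232,172,352,302,4,'s1.png')
```

```text
(no output)
```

View pics/t1.png

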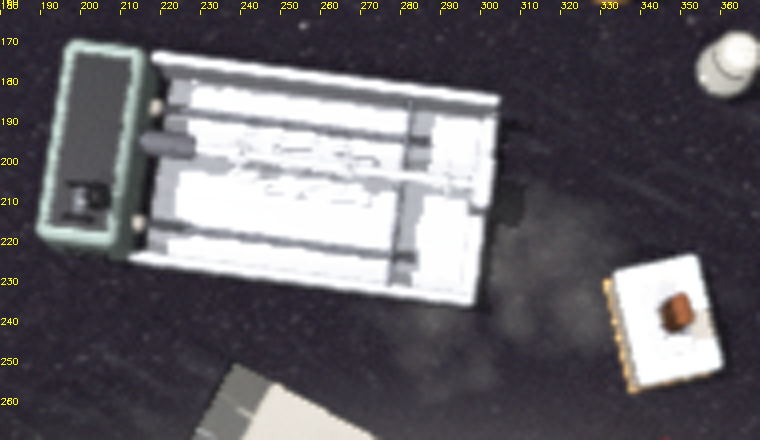

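View pics/s1.png

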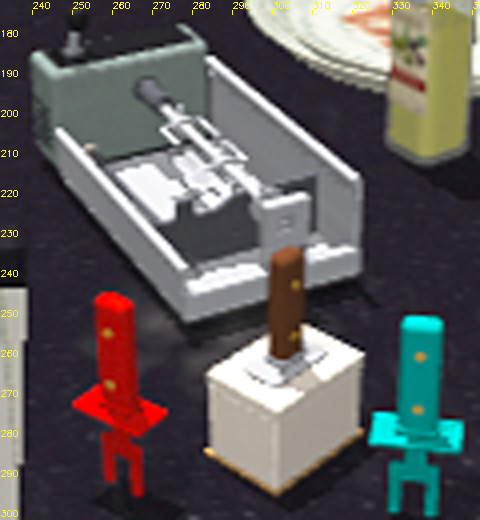

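```bash
cat > fit.py <<'E'
from h import *
import pickle
from scipy.optimize import least_squares
a,b=pickle.load(open('im0.pkl','rb'))
def fit(pts,g):
    T=lambda p,P:np.c_[np.cos(p[2])*P[:,0]-np.sin(p[2])*P[:,1]+p[0],np.sin(p[2])*P[:,0]+np.cos(p[2])*P[:,1]+p[1],P[:,2]]
    def r(p):
        return np.concatenate([(proj(i,T(p,np.array([q],float)/1e3))-np.array(uv)).ravel() for i,uv,q in pts])
    s=least_squares(r,g,loss='soft_l1');return s.x,r(s.x).reshape(-1,2)
if __name__=='__main__':
    R=[(b,(197,170.5),(75,172,109)),(b,(189.5,218.5),(-75,172,109)),(b,(217,172.5),(75,112,109)),(b,(304.5,184.5),(74,-150,97)),(b,(298.5,236),(-75,-150,59)),
     (a,(240,185.5),(-75,172,109)),(a,(284.5,182.5),(75,112,109)),(a,(278.8,252.5),(-75,-150,0)),(a,(322,217),(75,-150,97)),(a,(322,233.5),(75,-150,0))]
    x,r=fit(R,[.45,.07,0]);print('rot',x.round(4),r.round(1).tolist())
    H=[(b,(333.3,227.7),(42,30,65)),(b,(354.3,223.8),(42,-30,65)),(b,(360.4,252),(-42,-30,65)),(b,(340,256),(-42,30,65))]
    s=lambda u,v:(232+u/4,172+v/4)
    H+=[(a,s(207,375),(-42,30,65)),(a,s(275,410),(-42,-30,65)),(a,s(364,353),(42,-30,65)),(a,s(275,495),(-42,-30,0))]
    h,r=fit(H,[.35,-.15,0]);print('hold',h.round(4),r.round(1).tolist())
    print('handle top',onz(b,349.3,238,.149), 'tri', tri(b,(349.3,237.5),a,(303.5,234.5)))
    k=tri(b,(201.3,208.8),a,(250,181));c,s_=np.cos(x[2]),np.sin(x[2]);d=k-np.r_[x[:2],0]
    print('knob',k,'in rot',c*d[0]+s_*d[1],-s_*d[0]+c*d[1],d[2])
    W=lambda X,Y:(x[0]+c*X-s_*Y,x[1]+s_*X+c*Y)
    print('pivot',W(-45,142),'groove',W(10,-129),'fin',W(-35,-132))
    S=lambda n,u,v,z:print(n,onz(b,u,v,z))
    S('lemon',139,251,.03)
E
python3 fit.py
```

```text
rot [ 0.5495  0.0646 -0.1578] [[-0.1, -1.7], [-0.5, 0.7], [0.2, -1.2], [1.4, -0.8], [0.7, -0.8], [-2.3, -1.6], [-0.8, -0.6], [-1.2, 3.7], [0.2, -0.8], [-0.7, 10.1]]
hold [ 0.4349 -0.214   0.1903] [[1.2, -0.0], [-0.2, -0.5], [0.6, -1.0], [1.2, -0.6], [-0.8, -0.8], [-0.3, 0.2], [-1.1, 0.0], [-0.5, -0.4]]
handle top [ 0.43082762 -0.20725874  0.149     ] tri [ 0.4356304  -0.20973601  0.1467587 ]
knob [0.52981152 0.20781515 0.12598177] in rot -0.041928005332787 0.13832223590686551 0.1259817679316616
pivot (np.float64(-21.58318519891888), np.float64(147.37091933190362)) groove (np.float64(-9.840889700964611), np.float64(-128.90452021428322)) fin (np.float64(-54.753401508937685), np.float64(-124.7976621574861))
lemon [0.42137137 0.40990553 0.03      ]
```

Run:
```python
from h import *
import pickle
a,b=pickle.load(open('im0.pkl','rb'))
def crop(i,x0,y0,s):
    c=cv2.resize(i['pixels'][y0:y0+40,x0:x0+40,::-1],None,fx=s,fy=s,interpolation=cv2.INTER_CUBIC);c=cv2.convertScaleAbs(c,alpha=1.6,beta=30)
    for k in range(0,40,5): cv2.putText(c,str(x0+k),(k*s,8),0,.3,(0,255,255));cv2.putText(c,str(y0+k),(0,k*s+4),0,.3,(0,255,255))
    return c
cv2.imwrite('pics/lev.png',np.hstack([crop(a,232,165,9),crop(b,182,190,9)]))
x,y,t=.5495,.0646,-.1578
W=lambda X,Y,Z:(x+np.cos(t)*X/1e3-np.sin(t)*Y/1e3,y+np.sin(t)*X/1e3+np.cos(t)*Y/1e3,Z/1e3)
print('piv',W(-45,142,108),'gr',W(10,-129,75),'fin',W(-35,-132,64))
for th in(-.8,-.6,-.4,-.2,0,.2,.4,.6,.8):
    P=W(-45,142-46*np.sin(th),108+46*np.cos(th));print(th,proj(a,P).round(1),proj(b,P).round(1))
for i in(a,b):print('piv',proj(i,W(-45,142,108)),'groove',proj(i,W(10,-129,75)),'posttop',proj(i,[W(-8,-150,92),W(28,-140,92)]))
```

```text
piv (np.float64(0.5273738283039667), np.float64(0.211907272481971), 0.108) gr (np.float64(0.5391039299002979), np.float64(-0.06436868506146008), 0.075) fin (np.float64(0.4941915993992921), np.float64(-0.06025984471795408), 0.064)
-0.8 [[244.9 173.8]] [[187.7 207.2]]
-0.6 [[245.5 172.9]] [[189.8 207.2]]
-0.4 [[246.2 172.5]] [[192.4 207.3]]
-0.2 [[247.1 172.6]] [[195.4 207.6]]
0 [[248.1 173.3]] [[198.5 207.9]]
0.2 [[249.1 174.4]] [[201.8 208.4]]
0.4 [[250.1 176. ]] [[205.  208.9]]
0.6 [[251. 178.]] [[208.1 209.5]]
0.8 [[251.9 180.4]] [[210.8 210.2]]
piv [[248.83955545 185.60817266]] groove [[299.72081763 224.47716999]] posttop [[297.69658159 223.97116066]
 [306.82683904 219.73331178]]
piv [[200.92031871 210.35480944]] groove [[295.91239071 205.36233275]] posttop [[302.48048064 211.38906497]
 [300.58072341 198.9139019 ]]
```

View pics/lev.png

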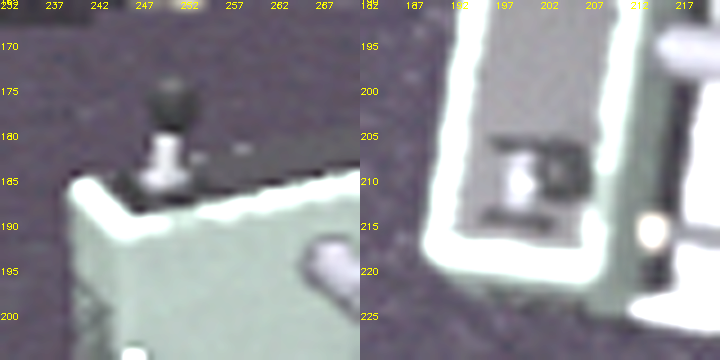

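```bash
cat >> h.py <<'E'
from scipy.spatial.transform import Rotation as Ro
def st():
    o=arm.observe();R=Ro.from_rotvec(o['ee_rot']).as_matrix()
    print('t',round(o['clock'],2),'p',np.round(o['position'],4),'z',R[:,2].round(3),'ydeg',round(np.degrees(np.arctan2(R[1,1],R[0,1])),2),'F',np.round(o['force'],1),'w',round(o['width'],3),'gf',round(o['gripper_force'],1),'q',np.round(o['joints'],2));return o,R
def go(p,yd):
    o,R=st();y=np.degrees(np.arctan2(R[1,1],R[0,1]));d=(yd-y+90)%180-90
    print('shift',((np.array(p)-o['position'])/.04).round(3),'wz',round(d/5,3), 'n', np.linalg.norm(np.array(p)-o['position'])/.05)
E
python3 -c "
from h import *
go([.5274,.2119,.24],90-9.04)"
```

```text
t 0.1 p [0.1707 0.6007 0.1998] z [-0.    -0.001 -1.   ] ydeg 74.14 F [ 0.5  0.6 -1. ] w 0.996 gf 0.0 q [-1.4   0.44  0.02  1.57 -0.01  1.13 -0.08]
shift [ 8.917 -9.721  1.004] wz 1.365 n 10.583494423275717
```

Call:
drive_tool(
  targets=[
    [0,0,0.3,0.8,-0.9,1,1],
    [0,0,0.6,1.6,-1.8,1,1],
    [0,0,0.9,2.4,-2.7,1,1],
    [0,0,1.2,3.2,-3.6,1,1],
    [0,0,1.37,4,-4.4,1,1],
  ],
)

```text
clock: 0.6
position: [0.3316, 0.4233, 0.2405]
ee_rot: [-0.245, -3.132, 0.0]
force: [1.2, 1.5, -0.5]
width: 0.996
gripper_force: 0.0
```

Call:
drive_tool(
  targets=[
    [0,0,0,0.8,-0.9,0,1],
    [0,0,0,1.6,-1.8,0,1],
    [0,0,0,2.4,-2.7,0,1],
    [0,0,0,3.2,-3.6,0,1],
    [0,0,0,4,-4.4,0,1],
  ],
)

```text
clock: 1.1
position: [0.4917, 0.247, 0.2405]
ee_rot: [-0.248, -3.132, 0.0]
force: [1.0, 0.8, 0.1]
width: 0.998
gripper_force: 0.0
```

```bash
python3 -c "
from h import *
go([.5274,.2119,.137],90-9.04)"
```

```text
t 1.1 p [0.4917 0.247  0.2405] z [-0. -0. -1.] ydeg 80.95 F [1.  0.8 0.1] w 0.998 gf 0.0 q [-0.72  0.28  0.2   1.71 -0.06  1.16  0.91]
shift [ 0.892 -0.877 -2.586] wz 0.001 n 2.298295119785032
```

Call:
drive_tool(
  targets=[
    [0,0,0,0.89,-0.88,0,1],
    [0,0,0,0.89,-0.88,-0.9,1],
    [0,0,0,0.89,-0.88,-1.8,1],
    [0,0,0,0.89,-0.88,-2.55,1],
    [0,0,0,0.89,-0.88,-2.55,1],
  ],
)

```text
clock: 1.6
position: [0.5235, 0.2126, 0.1346]
ee_rot: [-0.246, -3.125, 0.007]
force: [-0.5, -0.3, 1.1]
width: 1.002
gripper_force: 0.0
```

```bash
python3 -c "
from h import *
st();a=grab('scene');b=grab('top')
f=lambda i,x,y:cv2.resize(i['pixels'][y:y+100,x:x+100,::-1],None,fx=4,fy=4,interpolation=cv2.INTER_CUBIC)
cv2.imwrite('pics/l2.png',np.hstack([f(a,200,120),f(b,160,160)]))"
```

```text
t 1.6 p [0.5235 0.2126 0.1346] z [-0.007 -0.004 -1.   ] ydeg 80.98 F [-0.5 -0.3  1.1] w 1.002 gf 0.0 q [-0.63  0.41  0.21  1.81 -0.1   0.94  1.03]
```

View pics/l2.png

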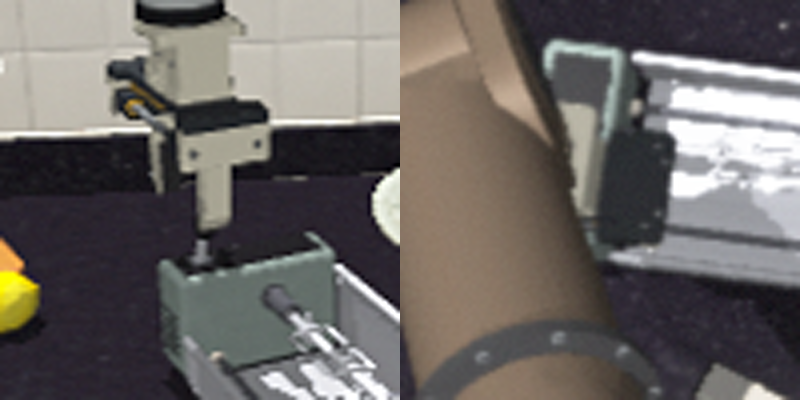

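Call:
drive_tool(
  targets=[
    [0,0,0,0.03,-0.02,0,0.6],
    [0,0,0,0.03,-0.02,0,0.3],
    [0,0,0,0.03,-0.02,0,0.15],
    [0,0,0,0.03,-0.02,0,0.15],
    [0,0,0,0.03,-0.02,0,0.15],
  ],
  force=8,
)

```text
clock: 2.2
position: [0.5277, 0.2133, 0.1389]
ee_rot: [0.247, 3.131, 0.001]
force: [0.7, -0.6, 0.7]
width: 0.613
gripper_force: 0.0
```

Call:
drive_tool(
  targets=[
    [0,0,0,0,0,0,0.15],
    [0,0,0,0,0,0,0.15],
    [0,0,0,0,0,0,0.15],
  ],
)

```text
clock: 2.5
position: [0.5276, 0.2132, 0.1385]
ee_rot: [-0.247, -3.132, 0.0]
force: [-0.5, 0.7, -0.2]
width: 0.352
gripper_force: 0.0
```

```bash
python3 -c "
from h import *
go([.5274,.2119,.137],90-9.04)"
```

```text
t 2.5 p [0.5276 0.2132 0.1385] z [-0. -0. -1.] ydeg 80.99 F [-0.5  0.7 -0.2] w 0.352 gf 0.0 q [-0.63  0.4   0.21  1.8  -0.1   0.94  1.03]
shift [-0.005 -0.033 -0.038] wz -0.005 n 0.04009904750936209
```

Call:
drive_tool(
  targets=[
    [0,0,0,0,-0.03,0,0.15],
    [0,0,0,0,-0.03,0,0.15],
    [0,0,0,0,-0.03,0,0.15],
  ],
)

```text
clock: 2.8
position: [0.5276, 0.2119, 0.1385]
ee_rot: [-0.247, -3.132, 0.0]
force: [0.5, -0.4, -0.8]
width: 0.159
gripper_force: 0.0
```

```bash
python3 -c "
from h import *
go([.5274,.2119,.137],90-9.04)"
```

```text
t 2.8 p [0.5276 0.2119 0.1385] z [-0. -0. -1.] ydeg 80.98 F [ 0.5 -0.4 -0.8] w 0.159 gf 0.0 q [-0.63  0.4   0.21  1.8  -0.1   0.94  1.04]
shift [-0.005 -0.    -0.038] wz -0.003 n 0.030723547259266393
```

```bash
python3 -c "
from h import *
a=grab('scene')
cv2.imwrite('pics/l3.png',cv2.resize(a['pixels'][130:200,220:300,::-1],None,fx=7,fy=7,interpolation=cv2.INTER_CUBIC))
for p in [(.5276,.2119,.1385),(.5276,.2119,.1575)]: print(proj(a,p))"
```

```text
[[248.39385701 177.44912548]]
[[248.07506876 172.28908568]]
```

View pics/l3.png

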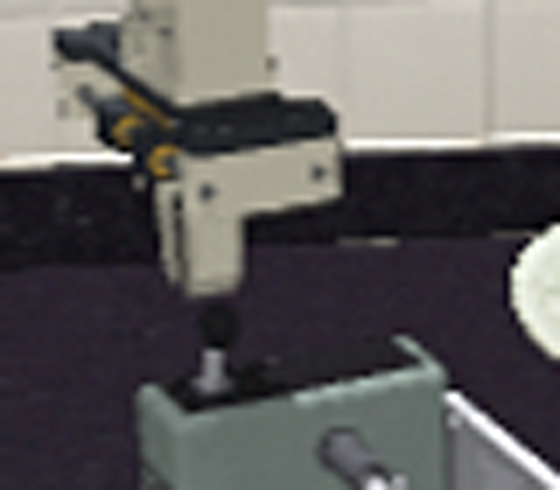

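```bash
python3 -c "
from h import *
import pickle
a,b=pickle.load(open('im0.pkl','rb'))
Y=np.array([.157,.988,0]);X=np.array([.988,-.157,0])
def q(n,T,g):
    for s in(-g,-g-.019):
        for w in(-.0095,.0095): print(n,s,w,proj(a,T+s*Y+w*X).round(1),proj(b,T+s*Y+w*X).round(1))
q('l2',np.array([.5235,.2126,.1346]),.046);q('l3',np.array([.5276,.2119,.1385]),.007)
print(onz(b,204.5,208.8,.151), tri(b,(204.5,208.8),a,(250,176.5)),tri(b,(204.5,208.8),a,(251,176.3)))
c=cv2.imread('pics/l2.png')[:,:400]
i=grab('scene');np.save('/tmp/c.npy',i['pixels']);print(i['pixels'][166:186,250].tolist())"
```

```text
l2 -0.046 -0.0095 [[249.7 184. ]] [[214.9 215.7]]
l2 -0.046 0.0095 [[255.  182.9]] [[215.8 209.1]]
l2 -0.065 -0.0095 [[251.8 186. ]] [[221.5 216.5]]
l2 -0.065 0.0095 [[257.2 184.9]] [[222.5 209.9]]
l3 -0.007 -0.0095 [[246.5 178.7]] [[201.3 212.3]]
l3 -0.007 0.0095 [[251.7 177.6]] [[202.3 205.7]]
l3 -0.026 -0.0095 [[248.6 180.6]] [[207.9 213.1]]
l3 -0.026 0.0095 [[253.8 179.6]] [[208.9 206.6]]
[0.52488106 0.1956042  0.151     ] [0.52530788 0.19607994 0.14781343] [0.52678377 0.19524491 0.14820611]
[[167, 163, 147], [167, 163, 147], [169, 166, 148], [157, 154, 138], [130, 128, 115], [123, 121, 110], [53, 49, 55], [28, 26, 31], [24, 22, 25], [26, 26, 26], [26, 27, 29], [21, 24, 26], [21, 21, 23], [28, 28, 30], [136, 138, 141], [135, 137, 141], [132, 133, 137], [132, 134, 137], [121, 121, 126], [112, 111, 116]]
```

```bash
python3 -c "
from h import *
import pickle
a,b=pickle.load(open('im0.pkl','rb'))
n=np.load('/tmp/c.npy')
for i in(a['pixels'],n):
    print();[print(r+168,*['%3d'%v for v in row]) for r,row in enumerate(cv2.cvtColor(i,cv2.COLOR_RGB2GRAY)[168:188,242:262])]
c=cv2.imread('pics/l2.png',0)[:,:400];print('l2');c=cv2.resize(c,(100,100),interpolation=cv2.INTER_AREA)
[print(r+168,*['%3d'%v for v in row]) for r,row in enumerate(c[48:68,42:62])]
"
```

```text
168  39  38  38  36  36  38  39  39  36  36  35  38  40  41  41  41  39  35  38  37
169  38  40  38  38  38  37  38  35  37  37  39  38  36  38  37  37  35  37  37  40
170  39  37  36  39  39  38  37  36  34  39  40  38  41  40  37  36  40  36  35  38
171  39  36  36  41  44  37  38  34  33  37  38  35  37  37  33  36  38  41  39  38
172  38  38  40  38  37  38  38  36  36  36  36  37  37  38  37  36  38  37  37  36
173  35  37  37  38  37  40  40  40  43  46  38  39  39  40  37  35  37  38  37  36
174  37  37  36  35  38  37  38  44  59  60  44  37  33  39  38  39  38  38  40  35
175  36  33  36  38  38  37  35  35  41  41  31  27  36  37  37  36  37  38  39  38
176  39  42  43  37  38  37  30  27  32  32  23  25  33  39  40  41  44  39  41  39
177  44  40  40  37  37  41  33  23  27  26  22  24  35  42  38  38  37  37  39  39
178  38  37  37  37  38  39  33  26  19  22  19  24  34  40  38  38  37  38  37  37
179  37  38  38  38  37  39  36  37  27  13  22  33  40  39  39  36  34  36  35  37
180  36  37  38  38  38  38  33 106 135  95  39  37  40  39  38  40  38  37  38  39
181  39 
[... 3243 characters left out ...]
  41  39  39  38  36  37  38
180  37  38  38  41  41  38  39 101 127  90  42  39  41  41  38  39  41  39  36  37
181  38  39  38  39  38  37  41 105 135  98  44  38  38  38  38  41  54  50  39  37
182  39  39  40  38  37  36  59 110 130  89  38  39  30  24  33  38  41  39  38  38
183  36  37  39  36  33  32  60 111 130  91  44  41  28  20  20  24  31  37  36  36
184  44  39  34  25  39  64 105 131 128 106  76  45  27  22  20  27  37  37  34  33
185  94  52  24  20  27  55  93 116 106  83  62  36  22  19  16  17  28  37  35  40
186 122  88  39  23  22  31  52  59  44  37  36  34  34  29  17  18  30  50  82 139
187 120 120  93  56  36  28  34  38  32  22  23  48  88 101  85  84  92  97 130 159
```

Call:
drive_tool(
  targets=[
    [0,0,0,0,0,0.5,0.9],
    [0,0,0,0,0,0.5,0.9],
    [0,0,0,0,0,0.5,0.9],
    [0,0,0,0,0,0.5,0.9],
    [0,0,0,0,0,0.5,0.9],
  ],
)

```text
clock: 3.4
position: [0.5272, 0.2119, 0.1579]
ee_rot: [-0.247, -3.131, 0.001]
force: [-0.2, -0.3, -0.2]
width: 0.538
gripper_force: 0.0
```

Call:
drive_tool(
  targets=[
    [0,0,0,0,0,0,0.9],
    [0,0,0,0,0,0,0.9],
    [0,0,0,0,0,0,0.9],
    [0,0,0,0,0,-0.4,0.9],
    [0,0,0,0,0,-0.8,0.9],
  ],
)

```text
clock: 3.9
position: [0.528, 0.2122, 0.1265]
ee_rot: [0.247, 3.131, 0.001]
force: [-0.2, -0.6, 0.2]
width: 0.896
gripper_force: 0.0
```

Call:
drive_tool(
  targets=[
    [0,0,0,0,0,-0.15,0.9],
    [0,0,0,0,0,-0.3,0.9],
    [0,0,0,0,0,-0.3,0.9],
  ],
)

```text
clock: 4.2
position: [0.5274, 0.2119, 0.1141]
ee_rot: [-0.247, -3.131, 0.001]
force: [-0.6, -0.3, 0.2]
width: 0.902
gripper_force: 0.0
```

```bash
python3 -c "
from h import *
st();n=grab('scene')['pixels']
[print(r+168,*['%3d'%v for v in row]) for r,row in enumerate(cv2.cvtColor(n,cv2.COLOR_RGB2GRAY)[168:190,242:262])]
"
```

```text
t 4.2 p [0.5274 0.2119 0.1141] z [-0.001 -0.    -1.   ] ydeg 80.99 F [-0.6 -0.3  0.2] w 0.902 gf 0.0 q [-0.62  0.43  0.2   1.83 -0.11  0.89  1.04]
168  73  31  34  31  74 149 177 167 156 154 162 158 159 162 163 149  95  37  35  33
169  72  30  33  33  56  83  82  75 114 145 158 164 162 163 163 149  92  30  36  39
170  76  34  35  35  37  40  35  45 109 140 154 163 163 163 163 177 132  31  35  37
171  72  30  33  34  36  35  35  29 108 141 154 162 162 164 162 181 136  33  38  41
172  98  30  36  36  34  62  56  30 105 145 159 164 163 162 162 186 144  28  36  40
173 101  33  34  35  34  43  42  31 106 149 160 163 163 163 162 182 137  28  36  38
174  48  35  37  37  36  37  32  21 106 144 156 164 162 162 161 178 136  33  38  37
175  38  38  37  41  37  36  30  16 108 140 153 164 163 163 162 180 135  29  36  37
176  40  43  41  40  39  38  31  19  87 126 153 164 163 161 162 180 136  33  39  39
177  47  41  38  37  40  41  29  16  82 126 154 165 162 164 162 169 123  30  37  39
178  39  38  38  38  39  40  33  20  84 130 156 165 165 165 165 171 122  30  37  40
179  38  39  39  39  38  40  
[... 194 characters left out ...]
 118  96  65  54  53  37  38
182  42  43  42  38  39  37  60 112 134 106  86  77  50  45  32  23  35  40  38  35
183  37  38  40  39  36  32  54 111 132  90  44  43  21  18  16  18  19  29  38  38
184  41  41  36  25  44  67 122 141 126 108  81  45  23  21  19  20  32  39  39  38
185  96  49  24  18  23  55  97 121 109  84  64  36  27  33  25  21  20  31  34  34
186 123  90  37  29  28  26  51  59  44  37  38  34  31  34  30  20  26  45  81 150
187 119 123  97  47  28  31  36  40  29  20  15  44  88 103  88  89 100 100 103 139
188 118 126 125  97  47  23  63  78  89  87  87  99 104 108 107 108 110 109 108 123
189 107 119 126 123 105 110 127 114 104 108 110 110 109 107 107 109 107 107 106 110
```

Call:
drive_tool(
  targets=[
    [0,0,0,0,0,-0.15,0.5],
    [0,0,0,0,0,-0.15,0.1],
    [0,0,0,0,0,-0.15,0.1],
    [0,0,0,0,0,-0.15,0.1],
    [0,0,0,0,0,-0.15,0.1],
  ],
)

```text
clock: 4.75
position: [0.5277, 0.2116, 0.1087]
ee_rot: [0.247, 3.132, -0.001]
force: [-0.0, -3.2, 2.4]
width: 0.517
gripper_force: 1.3
```

Call:
drive_tool(
  targets=[
    [0,0,0,0,0,0,0.1],
    [0,0,0,0,0,0,0.1],
    [0,0,0,0,0,0,0.1],
    [0,0,0,0,0,0,0.1],
    [0,0,0,0,0,0,0.1],
  ],
)

```text
clock: 5.25
position: [0.5277, 0.212, 0.1086]
ee_rot: [0.247, 3.132, 0.0]
force: [0.0, -1.3, 2.0]
width: 0.202
gripper_force: 8.0
```

```bash
python3 -c "
from h import *
st();n=grab('scene');cv2.imwrite('pics/l4.png',cv2.resize(n['pixels'][130:200,220:300,::-1],None,fx=7,fy=7,interpolation=cv2.INTER_CUBIC))
"
```

```text
t 5.25 p [0.5277 0.212  0.1086] z [ 0.  0. -1.] ydeg 80.99 F [ 0.  -1.3  2. ] w 0.202 gf 8.0 q [-0.62  0.44  0.2   1.84 -0.11  0.88  1.04]
```

View pics/l4.png

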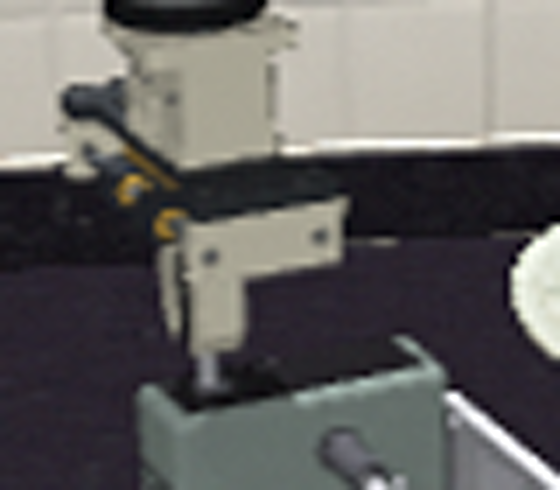

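Call:
drive_tool(
  targets=[
    [0,0,0,0,0,0,0.5],
    [0,0,0,0,0,0,0.5],
    [0,0,0,0,0,0,0.5],
    [0,0,0,0,0,0,0.5],
    [0,0,0,0,0,0.8,0.6],
  ],
)

```text
clock: 5.8
position: [0.525, 0.2111, 0.1374]
ee_rot: [-0.246, -3.126, 0.006]
force: [0.4, 0.5, 0.6]
width: 0.541
gripper_force: 0.0
```

Call:
drive_tool(
  targets=[
    [0,0,0,0,-0.5,1,0.6],
    [0,0,0,-0.5,-1.6,1.6,0.6],
    [0,0,0,-1,-2.8,1.8,0.6],
    [0,0,0,-1.2,-4,1.8,0.6],
    [0,0,0,-1.2,-5.2,1.8,0.6],
  ],
)

```text
clock: 6.3
position: [0.4785, 0.0056, 0.2133]
ee_rot: [0.245, 3.131, 0.002]
force: [1.0, -0.0, -0.4]
width: 0.6
gripper_force: 0.0
```

Call:
drive_tool(
  targets=[
    [0,0,0,-0.2,-1.2,0,0.6],
    [0,0,0,-0.4,-2.4,0,0.6],
    [0,0,0,-0.6,-3.6,0,0.6],
    [0,0,0,-0.8,-4.5,0,0.6],
    [0,0,0,-0.8,-4.5,0,0.6],
  ],
)

```text
clock: 6.8
position: [0.446, -0.1788, 0.213]
ee_rot: [0.26, 3.13, -0.003]
force: [0.3, -0.1, 1.1]
width: 0.599
gripper_force: 0.0
```

```bash
python3 -c "
from h import *
import pickle
go([.4349,-.214,.2],10.9)
a=grab('scene');b=grab('top');pickle.dump((a,b),open('im1.pkl','wb'))
for i,r,c in((a,168,242),(b,200,188)):[print(q+r,*['%3d'%v for v in row]) for q,row in enumerate(cv2.cvtColor(i['pixels'],cv2.COLOR_RGB2GRAY)[r:r+20,c:c+22])]
cv2.imwrite('pics/m.png',np.hstack([cv2.resize(a['pixels'][140:340,210:410,::-1],None,fx=2,fy=2,interpolation=cv2.INTER_CUBIC),cv2.resize(b['pixels'][160:360,190:390,::-1],None,fx=2,fy=2,interpolation=cv2.INTER_CUBIC)]))
"
```

```text
t 6.8 p [ 0.446  -0.1788  0.213 ] z [ 0.    -0.002 -1.   ] ydeg 80.52 F [ 0.3 -0.1  1.1] w 0.599 gf 0.0 q [-0.11  0.19  0.45  1.92 -0.09  1.05  1.78]
shift [-0.276 -0.88  -0.324] wz -13.924 n 0.7819950645342851
168  38  38  41  39  37  42  41  39  38  40  40  38  40  42  41  41  40  40  39  39  40  38
169  41  38  40  39  39  37  37  37  39  39  42  39  39  39  40  38  41  40  38  39  41  37
170  41  38  38  39  41  41  41  40  39  40  41  41  41  40  37  39  37  39  39  40  40  37
171  38  38  39  44  42  44  53  54  44  37  37  40  40  39  38  36  42  44  42  40  40  42
172  40  36  38  42  38  37  40  37  35  34  37  38  40  39  39  39  39  37  40  43  39  39
173  38  38  39  39  35  32  36  36  29  27  33  40  41  42  42  37  39  39  40  39  38  40
174  42  38  38  38  29  25  28  26  24  20  32  40  38  39  40  40  42  42  42  40  38  39
175  38  36  39  39  35  27  27  26  24  24  33  40  37  40  39  38  39  36  40  39  38  38
176  41  44  43  39  41  30  19  20  16  29  43  47  43  41  42  43  44  41  42  41  39  40
177  46  41  40  42  40  32  59  77  61  38  42  43  41  39  
[... 2090 characters left out ...]
  85  83 107 122 110  80  77  59  37  34  46  88 118 114
213  43  86 178 189 133  97  91  74  60  63  78  88  85  71  74  59  46  45  60 107 126 115
214  51 112 186 191 136  95  90  70  50  54  55  55  56  50  46  55  76  83 107 176 177 138
215  58 131 192 160 120  97  94  89  86  86  85  75  71  59  47  68  81  89 125 185 179 137
216  70 164 206 196 179 139 122 127 121 125 118 105  96  90  87  87  86  93 119 181 174 124
217  72 163 206 217 220 219 220 222 222 221 196 178 159 133 126 123 118 117 128 175 170 116
218  54 113 175 200 204 209 212 215 216 216 216 214 216 214 215 218 216 208 210 194 164 109
219  38  61 102 139 159 170 177 183 190 195 195 198 201 205 211 212 213 212 212 192 153 102
```

View pics/m.png

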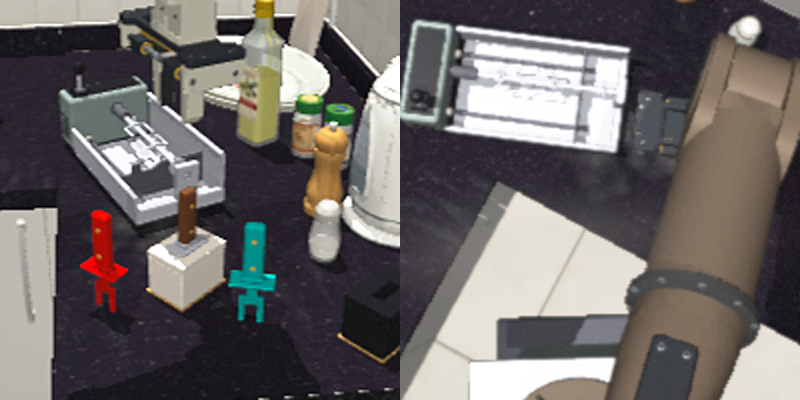

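```bash
python3 -c "
from h import *
import pickle
a,b=pickle.load(open('im1.pkl','rb'))
Y=np.array([.165,.986,0]);X=np.array([.986,-.165,0])
T=np.array([.446,-.1788,.213])
for dz in(0,.027):
  for s in(-.027,-.046):
    for w in(-.0095,.0095): print(dz,s,w,proj(a,T+s*Y+w*X+[0,0,dz]).round(1))
[print(q+190,*['%3d'%v for v in row]) for q,row in enumerate(cv2.cvtColor(a['pixels'],cv2.COLOR_RGB2GRAY)[190:212,290:316])]
a0,b0=pickle.load(open('im0.pkl','rb'))
p=b0['pixels'].astype(int);m=((p[:,:,0]-p[:,:,2]>50)&(p[:,:,0]>90)).astype(np.uint8);m[:225]=0;m[255:]=0;m[:,:338]=0;m[:,360:]=0
ys,xs=np.nonzero(m);print('handle',cv2.minAreaRect(np.c_[xs,ys].astype(np.float32)),len(xs))
for z in(.149,.075):print(proj(b0,[.4349+ -.0,-.214,z]),proj(a0,[.4349,-.214,z]))
p=a0['pixels'].astype(int);m=((p[:,:,0]-p[:,:,2]>30)&(p[:,:,0]<150));m[:230]=0;m[264:]=0;m[:,:296]=0;m[:,312:]=0
ys,xs=np.nonzero(m);print('scene handle',xs.min(),xs.max(),ys.min(),ys.max(),[(r,xs[ys==r].mean().round(1)) for r in(236,245,255)])
"
```

```text
0 -0.027 -0.0095 [[299.6 210.8]]
0 -0.027 0.0095 [[306.4 209.1]]
0 -0.046 -0.0095 [[303.3 214.1]]
0 -0.046 0.0095 [[310.2 212.4]]
0.027 -0.027 -0.0095 [[299.6 200.8]]
0.027 -0.027 0.0095 [[306.6 199.2]]
0.027 -0.046 -0.0095 [[303.4 204. ]]
0.027 -0.046 0.0095 [[310.4 202.3]]
190  96  30  34  38  36  34  60  59  37  33  89 130 138 151 166 165 165 164 166 165 168 135  73 111 136 127
191  98  27  30  32  33  33  40  41  38  34  89 130 137 153 165 166 165 164 165 165 170 135  63  46  57 122
192  94  21  66  61  28  36  37  41  41  33  89 129 137 151 164 166 165 164 165 166 169 133  64  35  37  54
193 111 198 255 237 103  28  37  40  38  33  90 130 137 151 164 166 165 164 166 165 169 128  51  36  39  39
194 111 124 204 254 249 154  20  33  39  37  88 128 137 150 164 164 164 165 165 165 170 128  52  37  39  38
195 112 109 116 175 243 255 232  42  29  29  89 130 136 161 172 165 165 166 165 165 170 124  39  36  41  38
196 127 119 108 107 157 239 255 234  85  27  87 130 136 163 174 164 166 164 166 167 171 124  34  37  40  40
197 129 129 128 116 107 141 229 255 235  95  76 127 136 157 169 165 
[... 1124 characters left out ...]
210 123 126 130 132 133 132 132 132 133 133 133 130 130 129 122 113 111 123 197 250 255 225  45  31  37
209 225 203 121 127 129 132 132 133 132 132 132 132 134 132 130 131 130 122 112 118 178 245 255 233  82  26
210 124 251 240 122 126 130 131 134 133 132 133 132 131 132 132 132 132 122 113 113 110 156 234 255 235  96
211 181 204 255 241 126 129 130 132 134 133 133 132 132 132 132 130 130 130 130 131 119 111 142 225 255 249
handle ((350.0, 237.0), (6.0, 4.0), 90.0) 31
[[351.63764296 236.47502457]] [[302.82583547 234.77888654]]
[[348.14592587 238.96251922]] [[302.62561705 259.41396412]]
scene handle 299 307 233 261 [(236, np.float64(304.4)), (245, np.float64(303.0)), (255, np.float64(302.5))]
```

Call:
drive_tool(
  targets=[
    [0,0,1.5,-0.28,-0.8,0,0.6],
    [0,0,3,-0.28,-0.8,0,0.6],
    [0,0,4.08,-0.28,-0.8,0,0.6],
    [0,0,4.08,-0.28,-0.8,-0.4,0.6],
    [0,0,4.08,-0.28,-0.8,-1,0.6],
  ],
)

```text
clock: 7.4
position: [0.4383, -0.2038, 0.173]
ee_rot: [-0.316, 3.123, -0.0]
force: [-0.1, 0.4, -0.0]
width: 0.602
gripper_force: 0.0
```

```bash
python3 -c "
from h import *
go([.435,-.211,.075],100.9)
a=grab('scene');p=a['pixels'].astype(int);m=((p[:,:,0]-p[:,:,2]>30)&(p[:,:,0]<150));m[:200]=0;m[264:]=0;m[:,:292]=0;m[:,315:]=0
ys,xs=np.nonzero(m);print([(r,xs[ys==r].min(),xs[ys==r].max()) for r in range(228,260,3) if (ys==r).any()])
[print(q+200,*['%3d'%v for v in row]) for q,row in enumerate(cv2.cvtColor(a['pixels'],cv2.COLOR_RGB2GRAY)[200:250:2,286:322])]"
```

```text
t 7.4 p [ 0.4383 -0.2038  0.173 ] z [ 0.003  0.    -1.   ] ydeg 101.56 F [-0.1  0.4 -0. ] w 0.602 gf 0.0 q [-0.    0.23  0.4   1.97 -0.11  0.95  2.22]
shift [-0.082 -0.18  -2.451] wz -0.132 n 1.9668997037467757
[(234, np.int64(303), np.int64(306)), (237, np.int64(300), np.int64(307)), (240, np.int64(300), np.int64(307)), (243, np.int64(300), np.int64(307)), (246, np.int64(299), np.int64(307)), (249, np.int64(299), np.int64(307)), (252, np.int64(299), np.int64(307)), (255, np.int64(299), np.int64(306)), (258, np.int64(299), np.int64(306))]
200 152 156 158 161 121  45  30  32  33  27  73 104 114 170 244 255 225  60  29  38  42  40  36  30  33  31  27  77  93 131 153 166 148 152 176 174
201 142 156 158 161 131  64  30  30  32  25  83 124 124 111 106 137 221 255 248 151  22  28  55 132 163 157 154 157 162 159 151 152 150 162 175 171
202 178 156 157 160 131  66  28  30  34  28  83 122 131 130 130 129 119 118 186 247 255 233  55 124 160 156 156 156 162 157 152 151 150 133 121 148
203 146 156 156 160 131  67  28  33  29  29  82 125 134 131 131 131 130 130 120 104 143 233 207 141 157 157 157
[... 2444 characters left out ...]
 242 247 242 187  96  54  57  57  56  55  54  49  57 118 143 141 141 142 142 145 147 147 149 151 158 135  82
221 244 239 243 244 232 207 176 155 150 144 141 142 119  73  57  58  58  55  51  99  98  67 124 150 149 153 157 131  83  66  51  32  22  19  19  27
222 154 149 143 139 141 141 141 142 140 141 141 144 121  74  57  60  58  56  52  72  67  48  54  46  28  19  15  16  17  18  20  17  21  24  27  23
223 141 141 141 141 141 144 144 144 145 146 151 153 115  59  59  61  60  57  55  56  54  47  33  25  24  21  22  27  26  25  25  23  22  23  24  40
224 143 144 146 149 156 143 107  77  65  54  37  28  29  48  60  59  58  56  53  56  52  47  39  33  28  29  23  31  39  36  35  37  44  43  42  42
```

Call:
drive_tool(
  targets=[
    [0,0,0,0,0,-0.5,0.6],
    [0,0,0,0,0,-1.1,0.6],
    [0,0,0,0,0,-1.8,0.6],
    [0,0,0,0,0,-2.45,0.6],
    [0,0,0,0,0,-2.45,0.5],
  ],
)

```text
clock: 7.95
position: [0.435, -0.203, 0.0723]
ee_rot: [0.315, -3.121, -0.004]
force: [0.4, 0.0, -0.2]
width: 0.552
gripper_force: 0.0
```

Call:
drive_tool(
  targets=[
    [0,0,0,0,0,0,0],
    [0,0,0,0,0,0,0],
    [0,0,0,0,0,0,0],
    [0,0,0,0,0,0,0],
    [0,0,0,0,0,0,0],
  ],
  force=50,
)

```text
clock: 8.45
position: [0.4375, -0.2068, 0.0754]
ee_rot: [-0.311, 3.124, -0.004]
force: [0.4, -1.3, -1.3]
width: 0.162
gripper_force: 50.0
```

```bash
python3 -c "
from h import *
go([.435,-.211,.075],100.9)"
```

```text
t 8.45 p [ 0.4375 -0.2068  0.0754] z [ 0.003 -0.002 -1.   ] ydeg 101.36 F [ 0.4 -1.3 -1.3] w 0.162 gf 50.0 q [ 0.05  0.37  0.36  2.08 -0.2   0.72  2.31]
shift [-0.062 -0.106 -0.01 ] wz -0.093 n 0.09862395095911865
```

Call:
drive_tool(
  targets=[
    [0,0,0,0,0,0.6,0],
    [0,0,0,0,0,1.4,0],
    [0,0,0,0,0,2.3,0],
    [0,0,0,0,0,3.2,0],
    [0,0,0,0,0,3.2,0],
  ],
)

```text
clock: 8.95
position: [0.4389, -0.2064, 0.207]
ee_rot: [-0.31, 3.119, -0.004]
force: [1.7, -0.6, -2.3]
width: 0.162
gripper_force: 50.0
```

```bash
python3 -c "
from h import *
import pickle
go([.5391,-.0644,.19],80.96)
a=grab('scene');pickle.dump(a,open('im2.pkl','wb'))
o=arm.observe();p=o['position']
for Z in(.0,.026,.062,.07,.144): print(Z,proj(a,[p[0],p[1],.005+p[2]-.0754+Z]).round(1))
cv2.imwrite('pics/tool.png',np.hstack([cv2.resize(a['pixels'][170:270,250:350,::-1],None,fx=5,fy=5,interpolation=cv2.INTER_CUBIC),cv2.resize(grab('top')['pixels'][150:250,290:350,::-1],None,fx=5,fy=5)]))
[print(q+200,*['%3d'%v for v in row]) for q,row in enumerate(cv2.cvtColor(a['pixels'],cv2.COLOR_RGB2GRAY)[200:250,292:322])]"
```

```text
t 8.95 p [ 0.4389 -0.2064  0.207 ] z [ 0.007 -0.002 -1.   ] ydeg 101.36 F [ 1.7 -0.6 -2.3] w 0.162 gf 50.0 q [-0.02  0.19  0.42  1.93 -0.09  1.03  2.21]
shift [ 2.506  3.55  -0.425] wz -4.08 n 3.493097158268059
0.0 [[301.7 238.1]]
0.026 [[301.7 229.2]]
0.062 [[301.8 216.5]]
0.07 [[301.8 213.6]]
0.144 [[302.  185.9]]
200 130 128 138 151 160 120  57  57  59  57  44 125 159 155 155 160 157 151 155 157 151 111  57  46  45  43  40  41  40  38
201 131 130 127 145 161 120  57  56  61  56  46 136 165 154 156 162 158 154 148 117  76  51  44  47  47  42  40  41  39  40
202 131 131 130 138 156 120  57  57  59  58  44 139 168 154 154 173 161 131 106  66  40  43  48  44  44  41  43  39  40  40
203 132 132 131 132 142 120  71  54  58  57  46 137 167 156 156 151 134 102  64  38  39  42  46  45  43  40  42  41  39  40
204 132 133 132 132 134 113  71  58  58  57  45 139 179 162 134 120  86  38  35  38  39  42  45  46  43  43  37  40  39  39
205 132 132 131 133 135 112  75  59  59  60  48 141 169 124  66 233 233  89  26  34  40  41  45  43  42  40  39  41  41  40
206 133 133 132 132 135 113  72  58  5
[... 4717 characters left out ...]
 147 148 151 156 130  82  66  45  28  20  11  16  17  20  19  18  22  23  29  24
245 140 140 141 141 142 144 144 146 151 162 133  84  65  57  46  28  25  21  18  20  19  16  18  20  21  27  27  32  30  25
246 143 143 143 146 148 151 136 107  79  64  46  29  21  24  24  23  26  23  21  18  23  25  27  24  19  23  24  23  25  39
247 146 148 158 131  85  66  51  38  30  25  22  23  29  26  25  25  26  27  31  31  23  28  25  22  23  39  54  50  42  44
248 108  78  63  53  37  31  25  23  25  25  24  24  25  29  34  34  35  31  29  27  24  31  37  38  35  40  44  43  43  45
249  46  38  33  31  30  33  32  31  30  27  29  27  32  36  36  37  36  35  47  52  44  41  39  37  38  38  46  49  43  41
```

```bash
python3 -c "
from h import *
import pickle
a=pickle.load(open('im2.pkl','rb'));a0,_=pickle.load(open('im0.pkl','rb'))
d=np.abs(a['pixels'].astype(int)-a0['pixels']).max(2)
[print(q+212,*['%3d'%v for v in row]) for q,row in enumerate(d[212:242,288:316])]
p=np.array([.4389,-.2064,.207-.0704]);th=np.radians(11.36);X=np.array([np.cos(th),np.sin(th),0])
for s in(-.027,-.015,-.008,0,.008,.015,.027):print(s,[proj(a,p+s*X+[0,0,z]).round(1).tolist() for z in(0,.026,.062)])
"
```

```text
212   6   6   6   6   5   5   5   7   8  16  71 102 100 102 103 103 101 106 112  45  12   8  19  21   4   7   9   4
213   7   0   7   5   8   5   6   6   8  19  74 101  98 101 101 102 106 112  73  18  21  10   5  13  14  11  11   8
214   7   5   3   3   8   8   5   2  11   6  60 107 103 100 106 110  75  13  11   7   3  10  11   7   5  11   8   5
215   5   8   5   1   3   9   7  53  92  62  25  26  71  72  65  50   8  14   5  14  13  20  13  32  12   3   7   5
216   7   6   5   4   1   7   6  36 106   7   9  27  38  49  35  11   1  18  23  10  33  67  60  10   4   5   6   5
217   8   8   5  46  17   2  19  72  55  30  28   3   4  19   3  24  70  87  93  99  92  52  13   4   6   7   6   6
218   2   8  20  84  94  24  22  99  73  26  18  19  46  83  82  95 104 113 105  65  24   8   2   5   5   6   7   7
219   1   5   7  19   3  35  37  92  71  14  25  31   4  26  72 117 107  64  23   7   1   1   3   4   5   6   4   9
220   0   5   7   4   4  10  20  79  61  11  30  18  29  40  68  81   7   8   4   3   7   3   1   5   7   6   4   4
221   8   6   5   3   4   4   2  36  32  11  41  56  13 
[... 2105 characters left out ...]
20 122 108  31   3   4   8   7   6   7   5
240   3   4   5   6   4   4  13  11   8  16  18  42 112 115 118 122 122 120 125 107  28   2   5   5   4   5   6   7
241   6   3  10  13  11  14  18  23  11   7  17  84 121 119 117 122 115 115 119 108  30   4   6   7   8   7   8   7
-0.027 [[[295.0, 241.5]], [[295.0, 232.5]], [[295.0, 219.6]]]
-0.015 [[[298.3, 239.6]], [[298.3, 230.6]], [[298.3, 217.8]]]
-0.008 [[[300.1, 238.5]], [[300.2, 229.5]], [[300.2, 216.8]]]
0 [[[302.2, 237.3]], [[302.3, 228.3]], [[302.4, 215.6]]]
0.008 [[[304.3, 236.0]], [[304.4, 227.1]], [[304.5, 214.5]]]
0.015 [[[306.1, 235.0]], [[306.2, 226.1]], [[306.4, 213.5]]]
0.027 [[[309.1, 233.2]], [[309.3, 224.4]], [[309.5, 211.8]]]
```

View pics/tool.png

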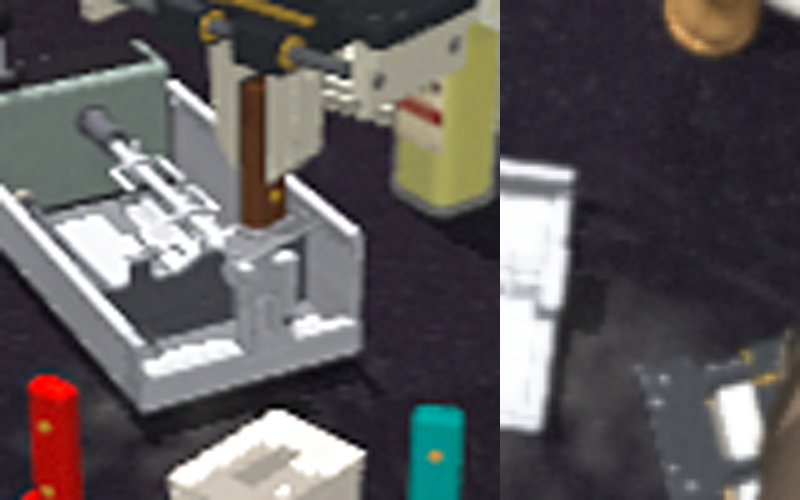

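```bash
python3 -c "
from h import *
import pickle
a=pickle.load(open('im2.pkl','rb'))
p=np.array([.4389,-.2064,.207-.0704]);th=np.radians(11.36);X=np.array([np.cos(th),np.sin(th),0]);Y=np.array([-X[1],X[0],0])
for n,hx,hy,z in(('guard',.027,.015,.064),('guard',.027,.015,.06),('handle',.012,.0075,.07),('handle',.012,.0075,.1)):
  print(n,z,[proj(a,p+s*hx*X+t*hy*Y+[0,0,z]).round(1)[0].tolist() for s in(-1,1) for t in(-1,1)])
q=a['pixels'].astype(int);m=(q[:,:,0]-q[:,:,2]>35)&(q[:,:,0]<150);m[:,:290]=0;m[:,312:]=0
for r in(188,192,196,200,204,208,212,214,216):
  x=np.nonzero(m[r])[0]
  if len(x):print(r,x.min(),x.max())
"
```

```text
guard 0.064 [[299.7, 220.9], [290.4, 216.9], [314.1, 213.0], [304.9, 209.3]]
guard 0.06 [[299.7, 222.3], [290.4, 218.3], [314.1, 214.4], [304.9, 210.7]]
handle 0.07 [[301.5, 215.4], [296.8, 213.5], [307.9, 212.0], [303.3, 210.1]]
handle 0.1 [[301.5, 204.3], [296.8, 202.4], [308.1, 201.0], [303.4, 199.2]]
188 299 302
192 299 302
196 298 302
200 299 302
204 299 302
208 299 306
212 299 306
214 299 303
```

```bash
python3 -c "
from h import *
import pickle
a,b=pickle.load(open('im0.pkl','rb'))
x,y,t=.5495,.0646,-.1578
W=lambda X,Y,Z:(x+np.cos(t)*X/1e3-np.sin(t)*Y/1e3,y+np.sin(t)*X/1e3+np.cos(t)*Y/1e3,Z/1e3)
Ys=np.arange(-156,-100,2)
for nm,im in(('top',b),('scene',a)):
  g=cv2.cvtColor(im['pixels'],cv2.COLOR_RGB2GRAY)
  print(nm);print('Y',*['%4d'%v for v in Ys])
  for X,Z in((22,75),(20,75),(10,79),(0,75),(-3,75)) if nm=='top' else((10,88),(10,85),(0,83),(-2,78)):
    uv=proj(im,[W(X,Y,Z) for Y in Ys]).astype(np.float32);print(X,*['%4d'%v for v in cv2.remap(g,uv[:,0],uv[:,1],1).ravel()])
g=cv2.cvtColor(b['pixels'],cv2.COLOR_RGB2GRAY)
[print(q+195,*['%3d'%v for v in row]) for q,row in enumerate(g[195:216,284:306])]
"
```

```text
top
Y -156 -154 -152 -150 -148 -146 -144 -142 -140 -138 -136 -134 -132 -130 -128 -126 -124 -122 -120 -118 -116 -114 -112 -110 -108 -106 -104 -102
22   34   34   46   99  160  228  246  252  252  247  242  239  244  247  249  249  249  249  247  244  239  244  248  250  249  247  243  211
20   38   38   46   99  162  228  245  252  252  248  243  240  244  247  248  248  248  247  247  244  240  244  247  248  248  247  246  232
10   39   39   54   85  160  215  252  253  253  253  251  246  240  246  250  253  252  248  240  231  234  246  248  249  250  251  252  253
0   42   43   56  102  162  225  247  253  252  246  234  211  199  194  197  197  196  196  201  208  216  205  196  202  204  203  198  195
-3   46   45   52   89  143  203  231  244  245  233  216  193  209  223  233  230  228  224  223  225  234  242  246  245  242  238  232  224
scene
Y -156 -154 -152 -150 -148 -146 -144 -142 -140 -138 -136 -134 -132 -130 -128 -126 -124 -122 -120 -118 -116 -114 -112 -110 -108 -106 -104 -102
10  127  130  132  136  144  157  179  211  235  254  234  211  183  158  142  137  142  154
[... 1710 characters left out ...]
 203 189 188 186 186 198 226 251 253 252 183  68  39  39
209 183 196 245 252 252 252 247 232 214 208 205 205 196 205 240 252 253 244 158  61  42  41
210 184 202 250 254 254 254 253 249 251 252 252 251 225 188 227 250 252 238 143  59  40  43
211 187 200 250 254 254 254 254 254 254 254 254 253 229 168 169 207 218 171  97  49  45  49
212 186 200 250 254 254 254 254 254 254 254 254 253 229 155 125 128 129 103  65  46  51  47
213 188 214 251 254 254 254 254 254 254 254 254 253 232 173 141 136 126  83  55  47  48  49
214 199 248 254 254 254 254 254 254 254 254 254 253 252 239 239 234 177  93  49  47  43  47
215 209 250 254 254 254 254 254 254 254 254 254 254 254 250 253 252 196  91  44  40  45  53
```

Call:
drive_tool(
  targets=[
    [0,0,-0.9,0.6,0.8,0,0],
    [0,0,-1.8,1.25,1.7,0,0],
    [0,0,-2.8,1.9,2.65,-0.1,0],
    [0,0,-3.8,2.4,3.4,-0.3,0],
    [0,0,-4.08,2.51,3.61,-0.5,0],
  ],
)

```text
clock: 9.55
position: [0.538, -0.0558, 0.1803]
ee_rot: [-0.243, -3.13, -0.002]
force: [-0.4, 0.9, -1.1]
width: 0.16
gripper_force: 50.0
```

Call:
drive_tool(
  targets=[
    [0,0,0,0,0,0,0],
    [0,0,0,0,0,0,0],
  ],
)

```text
clock: 9.75
position: [0.5356, -0.0616, 0.1815]
ee_rot: [-0.246, -3.129, 0.001]
force: [-0.6, -0.5, -1.1]
width: 0.166
gripper_force: 50.0
```

```bash
python3 -c "
from h import *
import pickle
go([.5395,-.0619,.1284],80.96)
a=grab('scene');pickle.dump(a,open('im3.pkl','wb'));a0,_=pickle.load(open('im0.pkl','rb'))
o=arm.observe();p=o['position'];p=np.array([p[0],p[1],p[2]-.0704]);th=np.radians(-9.04);X=np.array([np.cos(th),np.sin(th),0]);Y=np.array([-X[1],X[0],0])
for n,hx,hy,z in(('guard',.027,.015,.062),('handle',.012,.0075,.07),('handle',.012,.0075,.1),('prong',.015,.0025,0)):
  print(n,z,[proj(a,p+s*hx*X+t*hy*Y+[0,0,z]).round(1)[0].tolist() for s in(-1,1) for t in(-1,1)])
q=a['pixels'].astype(int);m=(q[:,:,0]-q[:,:,2]>30)&(q[:,:,0]<150);m[:,:280]=0;m[:,325:]=0
for r in range(170,215,4):
  x=np.nonzero(m[r])[0]
  if len(x):print(r,x.min(),x.max())
d=np.abs(a['pixels'].astype(int)-a0['pixels']).max(2)
[print(q+190,*['%3d'%v for v in row]) for q,row in enumerate(d[190:226,286:318])]
"
```

```text
t 9.75 p [ 0.5356 -0.0616  0.1815] z [-0.003 -0.001 -1.   ] ydeg 81.01 F [-0.6 -0.5 -1.1] w 0.166 gf 50.0 q [-0.28  0.32  0.39  1.83 -0.14  1.02  1.58]
shift [ 0.097 -0.007 -1.327] wz -0.01 n 1.0640816627068528
guard 0.062 [[292.5, 198.6], [287.8, 194.6], [309.2, 194.8], [304.2, 191.0]]
handle 0.07 [[296.0, 194.0], [293.6, 192.1], [303.4, 192.3], [300.9, 190.4]]
handle 0.1 [[296.0, 184.3], [293.5, 182.5], [303.5, 182.7], [301.0, 180.9]]
prong 0 [[294.3, 215.2], [293.5, 214.5], [303.3, 213.0], [302.5, 212.3]]
170 295 296
174 295 296
178 295 296
182 295 296
186 295 301
190 295 301
190   3   6   5   5   8   3   2   7  24  34  38  42  42  54  46  39  24   4   2   2   3   2   1   1   1   5   2   5   4   3   6   5
191   4   5   7   5   0   8   1   8  22  31  36  40  42  35  34  34  37  36  18   7   1   2   1   5   5   6   4   3   4   5   5   7
192   5   5   5   4   6   0   9  18  39  36  40  39  40  39  36  33  79 177 153  31   2   1   1   1   2   1   2   1   4   5   3   4
193   6   6   4   5   4   9  19  52  25  40  42  41  36  36  37  49 101 118  93  78  60  16   5   1   3   3   2   3   
[... 3537 characters left out ...]
  86  20   5   7  11  10  11  11  11  10
221   5   5   4   6   5   4   3   5   5  49  39   7  14  16  35  70 115 143 139 137 140 123  72  38   2   6  12  10  11  10  11   8
222   5   1   8   5   3   2   1   3  12  20  26  56 117 136 134 137 139 132 108  75  38  12   3   2   2   7  13  10   9  10   9  11
223   2  12   7   1   3   1   4   5  16   6   1  57 130 135 108  74  37  14   8   3   8   9   9   4   5   7  10  12  11  11   9  11
224   8   3   2   3   1   2   5   3   7   1   4  10  25  16   6   1   7  10   6   6   4   6   7   3   3   5  13  10   9  11  11  11
225   2   1   2   4   2   0   2   2   3   4   1   6   3   8   7   6   4   7   6   5   4   5   5   5   3   4  11  10   9   9  11  12
```

Call:
drive_tool(
  targets=[
    [0,0,0,0.1,0,0,0],
    [0,0,0,0.1,0,-0.3,0],
    [0,0,0,0.1,0,-0.6,0],
    [0,0,0,0.1,0,-0.75,0],
    [0,0,0,0.1,0,-0.75,0],
  ],
)

```text
clock: 10.3
position: [0.5398, -0.0609, 0.1511]
ee_rot: [-0.247, -3.129, 0.0]
force: [-0.3, -0.1, -1.6]
width: 0.157
gripper_force: 50.0
```

```bash
python3 -c "
from h import *
go([.5395,-.0619,.1284],80.96)"
```

```text
t 10.3 p [ 0.5398 -0.0609  0.1511] z [-0.003 -0.    -1.   ] ydeg 80.97 F [-0.3 -0.1 -1.6] w 0.157 gf 50.0 q [-0.27  0.36  0.38  1.86 -0.16  0.95  1.59]
shift [-0.006 -0.024 -0.567] wz -0.003 n 0.4541247300023288
```

Call:
drive_tool(
  targets=[
    [0,0,0,0,-0.02,-0.2,0],
    [0,0,0,0,-0.02,-0.4,0],
    [0,0,0,0,-0.02,-0.57,0],
    [0,0,0,0,-0.02,-0.57,0],
  ],
)

```text
clock: 10.7
position: [0.5401, -0.0615, 0.1286]
ee_rot: [-0.247, -3.13, 0.0]
force: [-0.7, -0.6, -1.6]
width: 0.162
gripper_force: 50.0
```

```bash
python3 -c "
from h import *
go([.5395,-.0619,.1284],80.96)"
```

```text
t 10.7 p [ 0.5401 -0.0615  0.1286] z [-0.002  0.    -1.   ] ydeg 80.99 F [-0.7 -0.6 -1.6] w 0.162 gf 50.0 q [-0.26  0.39  0.37  1.88 -0.18  0.9   1.61]
shift [-0.016 -0.01  -0.005] wz -0.006 n 0.015407459248824789
```

Call:
drive_tool(
  targets=[
    [0,0,0,0.008,0.05,0,0],
    [0,0,0,0.016,0.1,0,0],
  ],
)

```text
clock: 10.9
position: [0.5418, -0.0575, 0.13]
ee_rot: [0.247, 3.131, 0.0]
force: [-0.4, -0.0, -1.3]
width: 0.164
gripper_force: 50.0
```

Call:
drive_tool(
  targets=[
    [0,0,0,0.004,0.025,0,0],
    [0,0,0,0.008,0.05,0,0],
  ],
)

```text
clock: 11.1
position: [0.542, -0.0564, 0.13]
ee_rot: [0.247, 3.131, -0.001]
force: [-1.2, -3.6, -0.4]
width: 0.16
gripper_force: 50.0
```

Call:
drive_tool(
  targets=[
    [0,0,0,0.004,0.025,0,0],
    [0,0,0,0.008,0.05,0,0],
  ],
)

```text
clock: 11.3
position: [0.5423, -0.0542, 0.1299]
ee_rot: [0.248, 3.131, -0.001]
force: [0.1, -4.0, 0.8]
width: 0.165
gripper_force: 50.0
```

Call:
drive_tool(
  targets=[
    [0,0,0,0.004,0.025,0,0],
    [0,0,0,0.008,0.05,0,0],
  ],
)

```text
clock: 11.5
position: [0.5426, -0.0521, 0.1299]
ee_rot: [0.248, 3.131, -0.001]
force: [-0.0, -4.7, 0.8]
width: 0.159
gripper_force: 50.0
```

Call:
drive_tool(
  targets=[
    [0,0,0,0.014,0.09,0,0],
    [0,0,0,0.028,0.18,0,0],
    [0,0,0,0.044,0.28,0,0],
    [0,0,0,0.044,0.28,0,0],
  ],
)

```text
clock: 11.9
position: [0.5444, -0.0402, 0.1298]
ee_rot: [0.246, 3.132, -0.0]
force: [-0.9, -3.3, 0.2]
width: 0.161
gripper_force: 50.0
```

```bash
python3 -c "
from h import *
import pickle
st();a=grab('scene');b=grab('top')
x,y,t=.5495,.0646,-.1578
W=lambda X,Y,Z:(x+np.cos(t)*X/1e3-np.sin(t)*Y/1e3,y+np.sin(t)*X/1e3+np.cos(t)*Y/1e3,Z/1e3)
a0,b0=pickle.load(open('im0.pkl','rb'))
Ys=np.arange(-160,112,4)
for i in(a0,a):
  g=cv2.cvtColor(i['pixels'],cv2.COLOR_RGB2GRAY)
  uv=proj(i,[W(10,Y,79) for Y in range(40,112,2)]).astype(np.float32);print(*cv2.remap(g,uv[:,0],uv[:,1],1).ravel())
  uv=proj(i,[W(-2,Y,78) for Y in range(-140,-80,2)]).astype(np.float32);print(*cv2.remap(g,uv[:,0],uv[:,1],1).ravel())
"
```

```text
t 11.9 p [ 0.5444 -0.0402  0.1298] z [ 0. -0. -1.] ydeg 81.0 F [-0.9 -3.3  0.2] w 0.161 gf 50.0 q [-0.3   0.39  0.37  1.88 -0.17  0.91  1.57]
240 245 242 240 238 238 240 241 241 242 250 240 222 195 167 138 115 98 88 84 90 97 102 106 110 111 113 115 116 115 115 115 115 115 113 110
127 127 127 126 129 132 133 132 133 134 128 118 100 80 67 60 56 57 62 75 89 106 127 144 148 138 127 156 182 208
244 240 225 206 191 191 204 213 217 221 229 239 244 244 249 249 245 239 242 252 231 199 175 156 136 114 99 90 89 96 102 107 111 113 113 112
132 131 131 130 133 135 137 135 135 135 136 134 131 130 134 141 144 138 131 125 112 97 92 102 119 133 137 165 190 217
```

Call:
drive_tool(
  targets=[
    [0,0,0,-0.12,0.02,0,0],
    [0,0,-0.25,-0.25,0.04,0,0],
    [0,0,-0.5,-0.37,0.06,0,0],
    [0,0,-0.75,-0.5,0.08,0,0],
    [0,0,-1,-0.62,0.1,0,0],
  ],
)

```text
clock: 12.5
position: [0.5183, -0.0367, 0.1293]
ee_rot: [-0.385, -3.116, 0.001]
force: [-0.7, -4.6, -2.5]
width: 0.158
gripper_force: 50.0
```

```bash
cat >> h.py <<'E'
def rf(p,x=.5500,y=.0671,t=-.1578):
    d=np.array(p)[:2]-[x,y];return (np.cos(t)*d[0]+np.sin(t)*d[1]).round(4),(-np.sin(t)*d[0]+np.cos(t)*d[1]).round(4),round(p[2]-.0704,4)
E
python3 -c "
from h import *
o,_=st();print(rf(o['position']))
import pickle;pickle.dump((grab('scene'),grab('top')),open('im4.pkl','wb'))"
```

```text
t 12.5 p [ 0.5183 -0.0367  0.1293] z [-0.001 -0.    -1.   ] ydeg 75.9 F [-0.7 -4.6 -2.5] w 0.158 gf 50.0 q [-0.33  0.35  0.39  1.94 -0.17  0.88  1.47]
(np.float64(-0.015), np.float64(-0.1075), np.float64(0.0589))
```

Call:
drive_tool(
  targets=[
    [0,0,-0.25,-0.13,0.02,0,0],
    [0,0,-0.5,-0.27,0.04,-0.05,0],
    [0,0,-0.75,-0.4,0.06,-0.12,0],
    [0,0,-1,-0.52,0.08,-0.2,0],
    [0,0,-1,-0.64,0.1,-0.28,0],
  ],
)

```text
clock: 13.1
position: [0.4958, -0.0325, 0.1192]
ee_rot: [0.52, 3.093, 0.001]
force: [5.9, -6.0, 3.3]
width: 0.161
gripper_force: 50.0
```

```bash
python3 -c "
from h import *
o,_=st();print(rf(o['position']))
import pickle;i=grab('scene');pickle.dump((i,grab('top')),open('im5.pkl','wb'))
g=cv2.cvtColor(i['pixels'],cv2.COLOR_RGB2GRAY)
[print(q+196,*['%3d'%v for v in row]) for q,row in enumerate(g[196:236,268:304])]"
```

```text
t 13.1 p [ 0.4958 -0.0325  0.1192] z [ 0.005 -0.    -1.   ] ydeg 70.92 F [ 5.9 -6.   3.3] w 0.161 gf 50.0 q [-0.36  0.33  0.41  2.01 -0.17  0.83  1.38]
(np.float64(-0.0379), np.float64(-0.1069), np.float64(0.0488))
196  82  87  83  82  60  55  90 107 126 169 184 177 165 166 165 159 164 163 164 158 139 131 130 121 112 107 149 235 255 228  82  30  39  40  39  40
197  70  62 152 230 187  75  88 108  95 105 112 128 145 161 166 166 167 166 167 163 143 126 127 128 126 117 107 140 227 255 234  98  26  36  40  40
198  93  64 190 238 196 120  92 106 102  77  53 102 145 164 167 166 166 167 168 166 144 130 128 129 129 128 124 105 119 207 255 251 156  20  30  38
199 107  89 101 148 153 163 143 102 100  73  46  98 146 165 166 167 167 167 167 165 145 129 129 127 129 128 122 110 107 120 191 247 255 228  43  31
200 105 101 132 231 213 172 213 167  97  72  45 101 147 166 168 167 168 167 168 164 144 130 131 130 129 129 129 127 119 109 111 168 242 255 223  59
201 103  99 150 240 241 197 193 203 191 123  43 100 148 164 167 166 167 166 168 164 144 129 131 130 130 129 127 129 129 126 115 106 149 232 255 2
[... 4334 characters left out ...]
 120 147 133 135 143 142 132 153 176 158 141 135  96  62  66  65  66  65  63  78 103 124 136 137 140 139 139
232 110 112 169 230 246 181  48  57  59 120 149 136 138 144 143 123 132 152 145 140 116  74  63  66  66  63  64  62  78 103 126 137 137 137 137 137
233 112 110 115 174 232 251 197  50  58  81  97  85  90 126 143 137 139 143 143 125  86  64  64  64  64  65  64  62  78 103 123 134 137 137 139 140
234 112 111 109 116 208 255 250 159  50  59  63  62  65  82 112 127 128 119  92  70  64  63  63  61  70  84  83 100 116 115 135 148 141 141 140 140
235 112 114 110 109 134 222 255 247 150  50  55  57  62  67  70  71  71  71  66  62  67  82  84 101 117 118 118 118 120 116 137 131 102 124 141 142
```

```bash
cat >> h.py <<'E'
def W(X,Y,Z,x=.5500,y=.0671,t=-.1578):
    return (x+np.cos(t)*X/1e3-np.sin(t)*Y/1e3,y+np.sin(t)*X/1e3+np.cos(t)*Y/1e3,Z/1e3)
def solveXZ(im,u,v,Y):
    from scipy.optimize import fsolve
    return fsolve(lambda q:(proj(im,W(q[0],Y,q[1]))[0]-[u,v]),[-30,70]).round(1)
E
python3 -c "
from h import *
import pickle
a0,b0=pickle.load(open('im0.pkl','rb'));i,b=pickle.load(open('im5.pkl','rb'))
for Y in(-120,-123,-126,-133):print(Y,solveXZ(i,283.3,228.5,Y),solveXZ(i,284.8,231.3,Y-9))
g=cv2.cvtColor(b['pixels'],cv2.COLOR_RGB2GRAY)
print(proj(b,[W(-35,-112,75),W(-26,-85,70),W(10,85,75)]))
[print(q+196,*['%3d'%v for v in row]) for q,row in enumerate(g[196:232,270:302])]"
```

```text
-120 [-39.4  68.4] [-38.9  63.3]
-123 [-40.8  70.3] [-40.3  65.3]
-126 [-42.2  72.3] [-41.8  67.2]
-133 [-45.6  76.8] [-45.2  71.8]
[[287.46059319 219.44301392]
 [278.76487456 215.51716327]
 [223.49263211 196.10534614]]
196 141 140 114  95 109 115 114 114 115 116 118 118 117 115 117 114 114 114 112 111 111 111 108 108 107 108 107 110 117 119 120 117
197 145 141 112 106 109 113 114 116 117 113 115 116 118 118 114 115 114 115 113 112 111 111 110 108 109 105 100 100 108 115 114 116
198 148 145 108 104 113 113 113 117 115 118 116 117 118 116 116 114 116 113 114 113 113 110 110 107 107 105 103  99 102 102 107 112
199 149 145 111 105 112 114 114 117 115 118 119 114 118 115 114 116 115 113 114 111 114 112 110 105 107 104 103 100 101  98  98 102
200 155 145 114 110 112 111 113 116 118 120 116 115 115 118 116 116 114 114 113 112 114 113 110 108 108 106 103 101 100  99  94  97
201 157 134 115 113 111 113 115 115 117 118 115 118 116 118 118 115 112 114 113 113 111 110 107 108 107 105 102 101  98  96  94  98
202 160 129 114 114 113 114 114 116 117 116 117 119 117 114 115 115 115 113 112 112 111 
[... 3171 characters left out ...]
 106 101 102 100  98  97  91  93  89  83
227 112 112 113 117 116 119 118 117 117 114 116 116 114 114 115 111 112 112 114 108 108 106 105 102 101  99  99  96  92  90  88  84
228 113 114 113 115 114 119 116 116 116 116 115 116 113 114 113 114 111 111 112 109 108 106 107 102 100  99  99  94  92  88  88  81
229 113 112 113 116 114 116 118 118 117 116 117 115 115 113 113 111 111 111 108 108 106 106 106 103 101  98  95  94  93  89  87  85
230 113 114 115 115 116 116 117 119 117 115 117 114 114 114 113 113 109 111 108 108 106 106 104 102 104  99 100  95  90  90  85  83
231 113 113 116 115 117 115 115 117 118 113 117 115 115 113 115 112 111 108 111 107 108 107 105 104 102 100  96  96  92  87  87  83
```

Call:
drive_tool(
  targets=[
    [0,0,0,0.05,-0.01,0.03,0],
    [0,0,0,0.1,-0.02,0.05,0],
    [0,0,0,0.07,-0.17,0.05,0],
    [0,0,0,0.04,-0.33,0.05,0],
    [0,0,0,0.04,-0.33,0.05,0],
  ],
)

```text
clock: 13.7
position: [0.4951, -0.0466, 0.1205]
ee_rot: [-0.521, -3.098, -0.0]
force: [-1.5, -2.5, -1.9]
width: 0.159
gripper_force: 50.0
```

```bash
python3 -c "
from h import *
o,_=st();print(rf(o['position']))"
```

```text
t 13.7 p [ 0.4951 -0.0466  0.1205] z [-0.  0. -1.] ydeg 70.9 F [-1.5 -2.5 -1.9] w 0.159 gf 50.0 q [-0.34  0.33  0.41  2.   -0.18  0.84  1.41]
(np.float64(-0.0364), np.float64(-0.1209), np.float64(0.0501))
```

Call:
drive_tool(
  targets=[
    [0,0,0,-0.01,-0.08,0,0],
    [0,0,0,-0.02,-0.16,0,0],
    [0,0,0,-0.03,-0.23,0,0],
    [0,0,0,-0.03,-0.23,0,0],
  ],
)

```text
clock: 14.1
position: [0.4944, -0.0551, 0.1207]
ee_rot: [0.519, 3.098, 0.0]
force: [-0.8, -0.4, -1.1]
width: 0.16
gripper_force: 50.0
```

```bash
python3 -c "
from h import *
import pickle
o,_=st();print(rf(o['position']))
i=grab('scene');pickle.dump(i,open('im6.pkl','wb'))
g=cv2.cvtColor(i['pixels'],cv2.COLOR_RGB2GRAY)
[print(q+212,*['%3d'%v for v in row]) for q,row in enumerate(g[212:248,272:306])]"
```

```text
t 14.1 p [ 0.4944 -0.0551  0.1207] z [ 0.  0. -1.] ydeg 70.97 F [-0.8 -0.4 -1.1] w 0.16 gf 50.0 q [-0.32  0.33  0.42  2.   -0.18  0.84  1.43]
(np.float64(-0.0358), np.float64(-0.1294), np.float64(0.0503))
212 179 179 134 204 238 239 215 159 244 220  40  56  56  78  80  59  50 132 165 149 131 124 127 130 131 131 132 132 132 133 133 124 117 116
213 254 240 128 164 240 242 205 165 223 194  40  57  58  58  56  53  53  90 219 254 226 153 126 127 130 129 130 130 133 133 125 116 116 115
214 178 200 177 155 171 218 208 149 160 130  42  55  59  57  54  51  49  63 201 247 244 200 136 127 128 129 130 129 130 132 123 117 117 117
215 218 247 244 154 182 180 146 140 134  97  61  51  52  51  49  57  79 119 137 137 137 127 138 140 126 127 129 131 129 130 122 119 119 118
216 250 239 196 170 224 244 190 116 117 113 115 119 121 141 153 150 149 154 132 111 114 113 174 181 136 126 128 129 130 131 123 116 117 119
217 251 231 242 228 133 139 126 114 117 111 134 150 145 138 130 119 111 118 119 115 113 113 129 180 177 137 130 127 127 125 121 108  85  71
218 250 250 237 174 154 147 113 118 119 117 113 117 118
[... 3444 characters left out ...]

243 116 114 123 129 129 143 131 111 121 131 146 157 161 164 174 180 164 144 143 148 145 142 142 145 144 140 139 139 140 139 140 143 143 143
244 113 114 123 130 130 141 136 208 245 208 168 177 172 155 147 147 145 143 144 144 143 141 141 140 142 140 140 141 142 143 145 147 148 154
245 106 125 123 129 128 142 153 175 215 191 143 146 146 146 142 144 145 143 141 143 140 138 141 144 144 144 145 147 149 159 132  83  65  57
246  37  96 127 130 127 127 135 142 152 149 143 145 142 143 141 142 141 140 141 144 143 142 144 147 150 151 135 107  80  64  47  31  22  24
247  21  45 111 135 128 127 138 144 143 144 141 141 142 141 141 142 142 141 142 145 148 148 157 133  86  65  49  39  27  24  19  21  27  29
```

```bash
python3 -c "
from h import *
import pickle
i=pickle.load(open('im6.pkl','rb'))
for Y in(-124,-128,-132):print(Y,'collar',solveXZ(i,286.3,230.7,Y-11),'tip',solveXZ(i,287.3,233.5,Y-20))
"
```

```text
-124 collar [-36.8  67.9] tip [-38.1  63.4]
-128 collar [-38.8  70.6] tip [-40.1  66.1]
-132 collar [-40.7  73.2] tip [-42.   68.8]
```

Call:
drive_tool(
  targets=[
    [0,0,0,0,0,0.15,0],
    [0,0,0,0,0,0.3,0],
    [0,0,0,0,0,0.45,0],
  ],
)

```text
clock: 14.45
position: [0.4945, -0.0547, 0.1393]
ee_rot: [0.518, 3.098, 0.0]
force: [0.6, -0.3, -0.2]
width: 0.158
gripper_force: 50.0
```

```bash
python3 -c "
from h import *
import pickle
o,_=st();print(rf(o['position']))
i=grab('scene');pickle.dump(i,open('im7.pkl','wb'))
g=cv2.cvtColor(i['pixels'],cv2.COLOR_RGB2GRAY)
[print(q+222,*['%3d'%v for v in row]) for q,row in enumerate(g[222:238,278:294])]"
```

```text
t 14.45 p [ 0.4945 -0.0547  0.1393] z [ 0.  0. -1.] ydeg 71.0 F [ 0.6 -0.3 -0.2] w 0.158 gf 50.0 q [-0.33  0.3   0.42  1.98 -0.16  0.89  1.42]
(np.float64(-0.0357), np.float64(-0.129), np.float64(0.0689))
222  78  70  77 123 142 142 163 199 182 122 127 146 117  69  62  62
223  62  59  75 125 172 220 194 167 154  93 122 149 117  71  61  63
224  64  60  76 125 149 219 210 128  86  61 116 148 120  74  63  62
225  64  62  76 126 148 142 138 134 121 106 128 147 118  74  63  66
226  65  61  71 125 150 138 136 141 138 138 139 144 120  78  63  64
227  63  64  71 122 149 145 139 138 140 138 141 144 122  80  62  64
228  64  64  70 122 146 139 137 124 119 126 127 138 123  79  62  66
229  65  66  68 121 148 130 134 143 140 138 138 139 110  69  63  64
230  65  64  63 128 147 132 137 141 140 141 141 141 142 107  62  64
231  64  62  52 116 140 136 141 141 141 143 141 142 144 124  81  64
232  65  65  61  78 125 145 143 142 138 129 135 142 144 124  82  62
233  66  67  63  58 116 146 143 134 122 116 117 132 142 115  72  64
234  59  62  65  62 118 145 141 139 153 154 138 137 131  95  67  81
235  56  59  62  64  91 130 142 139 138 140 133 141 128 112 116 117
236  50  54  56  60  64  89 131 145 140 140 133 123 118 115 117 117
237 105  61  70  93  96  88 110 119 115 117 116 115 113 112 110 109
```

Call:
drive_tool(
  targets=[
    [0,0,0,0,0,0.6,0],
    [0,0,0,0,0,1.3,0],
    [0,0,1,-0.1,-0.4,1.75,0],
    [0,0,2.3,-0.4,-1.3,1.75,0],
    [0,0,3.7,-0.8,-2.2,1.75,0],
  ],
)

```text
clock: 15.0
position: [0.463, -0.1433, 0.2096]
ee_rot: [0.003, 3.139, -0.0]
force: [0.3, -0.6, -1.1]
width: 0.159
gripper_force: 50.0
```

Call:
drive_tool(
  targets=[
    [0,0,1.2,-0.3,-0.8,0,0],
    [0,0,2.37,-0.62,-1.6,0,0],
    [0,0,2.37,-0.62,-1.6,0,0],
    [0,0,2.37,-0.62,-1.6,0,0],
  ],
)

```text
clock: 15.4
position: [0.4372, -0.2074, 0.2088]
ee_rot: [-0.305, 3.126, 0.0]
force: [0.1, 1.6, -0.9]
width: 0.16
gripper_force: 50.0
```

```bash
python3 -c "
from h import *
import pickle
go([.437,-.2075,.207],101.2)
i=grab('scene');b=grab('top');pickle.dump((i,b),open('im8.pkl','wb'))
g=cv2.cvtColor(i['pixels'],cv2.COLOR_RGB2GRAY)
[print(q+220,*['%3d'%v for v in row]) for q,row in enumerate(g[220:240,276:294])]"
```

```text
t 15.4 p [ 0.4372 -0.2074  0.2088] z [ 0.001  0.    -1.   ] ydeg 101.16 F [ 0.1  1.6 -0.9] w 0.16 gf 50.0 q [-0.05  0.2   0.46  1.92 -0.1   1.04  2.22]
shift [-0.006 -0.004 -0.046] wz 0.008 n 0.037237574321188883
220 145 161 168 161 202 250 252 222 234 251 243 246 255 238 141 116  96  73
221 141 149 146 146 120 223 252 218 230 253 253 255 243 150  85  68  65  62
222 132 104  85  70 130 216 250 252 253 255 255 216 131  85  62  67  65  64
223  67  66  63  57 138 197 244 253 225 184 177 121  79  63  63  66  65  66
224  61  66  63  60  96 147 227 254 232 137  90  64  58  62  65  68  65  64
225  62  66  64  61  77 112 162 244 255 239 184 165 138  78  63  67  65  66
226  65  66  66  64  64  73 143 170 163 156 148 145 152 138  95  67  66  69
227  63  67  66  64  62 121 150 143 139 136 137 137 141 124  85  64  66  66
228  66  67  64  66  80 126 146 140 136 153 189 211 195 160 109  61  64  67
229  67  67  66  66  92 128 140 147 178 222 199 148 146 160 136  80  65  66
230  69  67  67  65  91 132 159 190 178 153 147 140 142 143 145 109  61  64
231  66  67  66  64  58 116 173 169 145 140 142 141 144 145 148 126  84  65
232  65  68  70  67  63  86 142 156 143 141 153 150 141 143 147 126  83  64
233  62  67  67  66  63  64 120 149 143 131 254 255 184 132 147 119  72  62
234  52  60  64  65  65  62 120 148 144 139 193 195 142 136 131  92  66  80
235 155  60  73  73  67  66  94 134 145 140 142 138 131 140 138 145 159 158
236 205  98  62  76  72  63  64  88 131 145 139 138 132 147 159 159 161 160
237 240 200  98  73  80  94  95 104 146 153 146 130 116 118 142 156 153 153
238 209 244 202 103  74 132 161 155 157 161 159 134 107 105 132 233 255 254
239 142 163 147 126 116 119 145 155 151 152 157 211 237 235 234 251 255 254
```

Call:
drive_tool(
  targets=[
    [0,0,0,0,0,-0.7,0],
    [0,0,0,0,0,-1.3,0],
    [0,0,0,0,0,-1.7,0],
    [0,0,0,0,0,-2,0],
    [0,0,0,0,0,-2.2,0],
  ],
)

```text
clock: 16.0
position: [0.4432, -0.2055, 0.1239]
ee_rot: [-0.313, 3.116, -0.001]
force: [0.5, -0.1, -0.3]
width: 0.164
gripper_force: 50.0
```

Call:
drive_tool(
  targets=[
    [0,0,0,0,0,-0.4,0],
    [0,0,0,0,0,-0.8,0],
    [0,0,0,0,0,-1.08,0],
    [0,0,0,0,0,-1.08,0],
  ],
)

```text
clock: 16.4
position: [0.4377, -0.2068, 0.0764]
ee_rot: [0.311, -3.125, 0.001]
force: [0.4, -4.1, -2.6]
width: 0.164
gripper_force: 50.0
```

```bash
python3 -c "
from h import *
go([.4374,-.2070,.0754],101.36)"
```

```text
t 16.4 p [ 0.4377 -0.2068  0.0764] z [-0.001 -0.001 -1.   ] ydeg 101.37 F [ 0.4 -4.1 -2.6] w 0.164 gf 50.0 q [ 0.02  0.38  0.4   2.08 -0.22  0.73  2.33]
shift [-0.008 -0.006 -0.024] wz -0.001 n 0.02104101871551449
```

Call:
drive_tool(
  targets=[
    [0,0,0,0,-0.05,-0.02,0],
    [0,0,0,0,-0.05,-0.02,0],
  ],
)

```text
clock: 16.6
position: [0.4374, -0.2084, 0.0766]
ee_rot: [0.311, -3.126, -0.001]
force: [0.3, 0.1, -0.7]
width: 0.162
gripper_force: 50.0
```

```bash
python3 -c "
from h import *
go([.4374,-.2070,.0754],101.36)"
```

```text
t 16.6 p [ 0.4374 -0.2084  0.0766] z [-0.     0.001 -1.   ] ydeg 101.35 F [ 0.3  0.1 -0.7] w 0.162 gf 50.0 q [ 0.02  0.38  0.4   2.08 -0.22  0.73  2.33]
shift [-0.001  0.034 -0.031] wz 0.002 n 0.03699707730277181
```

Call:
drive_tool(
  targets=[
    [0,0,0,0,0,-0.02,0.25],
    [0,0,0,0,0,-0.02,0.25],
    [0,0,0,0,0,-0.02,0.5],
    [0,0,0,0,0,-0.02,0.6],
    [0,0,0,0,0,-0.02,0.6],
  ],
)

```text
clock: 17.1
position: [0.4375, -0.2088, 0.0758]
ee_rot: [-0.31, 3.126, 0.0]
force: [0.0, -0.2, 0.5]
width: 0.463
gripper_force: 0.0
```

Call:
drive_tool(
  targets=[
    [0,0,0,0,0,0,0.6],
    [0,0,0,0,0,0.5,0.6],
    [0,0,0,0,0,1.3,0.6],
    [0,0,0,0,0,2.2,0.6],
    [0,0,0,0,0,3.1,0.6],
  ],
)

```text
clock: 17.6
position: [0.437, -0.2089, 0.201]
ee_rot: [0.31, -3.126, -0.0]
force: [1.5, 0.1, -0.0]
width: 0.602
gripper_force: 0.0
```

Call:
drive_tool(
  targets=[
    [0,0,0,-0.5,0.6,0.4,0.6],
    [0,0,0,-1,1.7,0.4,0.6],
    [0,0,0,-1,2.8,0.4,0.6],
    [0,0,0,-1,3.8,0.4,0.6],
    [0,0,0,-1,4.8,0.4,0.6],
  ],
)

```text
clock: 18.1
position: [0.397, -0.0153, 0.2161]
ee_rot: [-0.31, 3.125, 0.0]
force: [0.5, 0.1, 0.0]
width: 0.603
gripper_force: 0.0
```

Call:
drive_tool(
  targets=[
    [0,0,0,-0.2,1.2,0,0.6],
    [0,0,0,-0.4,2.4,0,0.6],
    [0,0,0,-0.6,3.6,0,0.6],
    [0,0,0,-0.8,4.8,0,0.6],
    [0,0,0,-1,6,0,0.6],
  ],
)

```text
clock: 18.6
position: [0.3567, 0.225, 0.2159]
ee_rot: [-0.31, 3.126, 0.001]
force: [1.8, 0.0, -0.0]
width: 0.598
gripper_force: 0.0
```

```bash
python3 -c "
from h import *
import pickle
st();a=grab('scene');b=grab('top');a0,b0=pickle.load(open('im0.pkl','rb'));pickle.dump((a,b),open('im9.pkl','wb'))
for n,i,j in(('s',a,a0),('t',b,b0)):
  d=(np.abs(i['pixels'].astype(int)-j['pixels']).max(2)>40).astype(np.uint8)
  k,l,s,c=cv2.connectedComponentsWithStats(d);print(n,[tuple(map(int,q)) for q in s[1:] if q[4]>6])
q=a['pixels'].astype(int);m=(q[:,:,0]-q[:,:,2]>30)&(q[:,:,0]<150);m[:230]=0;m[264:]=0;m[:,:296]=0;m[:,312:]=0
ys,xs=np.nonzero(m);print('handle',xs.min(),xs.max(),ys.min(),ys.max(),[(r,xs[ys==r].min(),xs[ys==r].max()) for r in(238,245,255)])
g=cv2.cvtColor(b['pixels'],cv2.COLOR_RGB2GRAY)
print(proj(b,[W(-36,-130,64),W(-26,-85,66),W(10,85,75),W(10,105,75)]).round(1).tolist())
[print(q+196,*['%3d'%v for v in row]) for q,row in enumerate(g[196:228:2,214:304:2])]"
```

```text
t 18.6 p [0.3567 0.225  0.2159] z [ 0.  0. -1.] ydeg 101.32 F [ 1.8  0.  -0. ] w 0.598 gf 0.0 q [-0.68  0.09 -0.01  2.01  0.    1.04  1.08]
s [(26, 0, 19, 79, 218), (91, 0, 4, 17, 23), (128, 0, 95, 157, 5228), (57, 79, 13, 2, 23), (73, 79, 9, 1, 9), (32, 81, 55, 139, 1933), (103, 87, 5, 3, 11), (103, 97, 10, 21, 91), (61, 112, 3, 8, 10), (104, 112, 11, 47, 310), (198, 112, 5, 3, 11), (185, 115, 3, 3, 8), (203, 140, 3, 3, 9), (207, 144, 3, 7, 8), (199, 153, 10, 9, 66), (89, 172, 31, 46, 745), (248, 177, 4, 5, 11), (268, 198, 35, 29, 182), (275, 216, 17, 21, 136), (303, 234, 5, 11, 26), (296, 236, 4, 11, 27), (285, 238, 8, 6, 21), (46, 245, 13, 13, 82), (303, 252, 6, 10, 35), (297, 255, 8, 14, 33), (134, 257, 22, 36, 267), (59, 259, 7, 11, 33), (306, 260, 8, 9, 23), (291, 265, 8, 4, 11), (67, 278, 3, 5, 9), (151, 299, 7, 6, 21), (171, 303, 23, 24, 242), (151, 316, 9, 19, 72), (71, 330, 10, 6, 42), (71, 340, 29, 22, 239), (101, 352, 11, 6, 23)]
t [(251, 197, 7, 1, 7), (232, 199, 7, 3, 11), (268, 199, 7, 3, 10), (240, 200, 40, 8, 113), (280, 203, 7, 2, 13), (196, 207, 6, 5, 20), (287, 20
[... 3241 characters left out ...]
 252 251 251 251 250 168 163 170 169 138 154 160 165 169 195 217 239 249 252 253 254 254 254 254 152 179 188 214 233 231 214 237 179 197 195 120  47
209  67 119 161 155 249 254 254 254 253 253 253 253 253 253 253 254 255 254 254 254 254 213 178 150 138 141 148 152 158 172 190 208 122 152 156 219 254 242 217 240 241 204 169  88  52
210 223 245 250 247 239 241 240 239 247 253 253 253 253 253 253 253 253 253 255 254 254 254 255 254 254 254 254 253 187 181 165 160  85  97  95 193 251 252 254 175 225 189 203  73  55
211  56  73 115 135 140 177 218 227 237 247 250 245 238 243 238 245 242 252 252 252 252 252 253 253 252 252 254 254 254 254 254 236 147 184 184 206 254 254 254 196 229 211 189  68  60
```

```bash
python3 -c "
from h import *
print(arm.sign_off())"
```

```text
the job is handed in; nothing more can be done
None
```

The job is handed in at about 19 s. By the camera images, the lever is at neutral to within about 0.05–0.1 rad and the spit's tip end lies in the front notch. Its drive end works out to be still about 10 mm inside the socket. The tool hangs upright in the white holder, and I saw no sign that the salt, pepper or lemon were touched, though the arm hid the lemon in the last top view.

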